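# Fetch the pan strip from behind the ink bottles

### The job

Clear all three ink bottles out of the paint rack and stand them in the steel side tray, then fetch the watercolour pan strip from behind them and lay it flat, square and centred on the grey mat, while the bottles wait in the tray. Then put the bottles back in the rack, each standing upright in the middle of the coaster of its own colour (they may have been standing on wrong ones). Never tip a bottle over, and leave the white cup behind the rack alone.

Things in the scene. Friction and masses are not known exactly. Their poses are not given: they have to be found in the camera images.
- bottle_red: round ink bottle standing upright, red cap and red band: glass body 52 mm in diameter, shoulders end 75 mm above the underside; on top a plain cylindrical cap 26 mm in diameter and 32 mm high (from 75 to 107 mm), the place to grip it. About 0.18 kg. Origin: centre of its underside, z up
- bottle_yellow: round ink bottle standing upright, yellow cap and yellow band: glass body 52 mm in diameter, shoulders end 75 mm above the underside; on top a plain cylindrical cap 26 mm in diameter and 32 mm high (from 75 to 107 mm), the place to grip it. About 0.18 kg. Origin: centre of its underside, z up
- bottle_blue: round ink bottle standing upright, blue cap and blue band: glass body 52 mm in diameter, shoulders end 75 mm above the underside; on top a plain cylindrical cap 26 mm in diameter and 32 mm high (from 75 to 107 mm), the place to grip it. About 0.18 kg. Origin: centre of its underside, z up
- pan_strip: watercolour pan strip: long black tin with six coloured pans on top (solid, flat), 150 x 42 x 28 mm; it lies in the rack right behind the row of bottles, only a few mm from them; behind it 30 mm or more are free. Origin: centre of its underside, x along its 150 mm length, y across its 42 mm width, z up. About 0.16 kg
- coaster_red: red coaster fixed on the floor of the wooden paint rack: disc 62 mm across, 2 mm thick, with a 26 mm wide tongue showing at the front. Origin: centre of the disc's underside (bottles stand 2 mm higher); x to the back of the rack, y along the row. Coasters are 68 mm apart; rack walls: 22 mm high at each end, 30 mm high rail 116 mm behind the coasters' centres
- coaster_yellow: yellow coaster fixed on the floor of the wooden paint rack: disc 62 mm across, 2 mm thick, with a 26 mm wide tongue showing at the front. Origin: centre of the disc's underside (bottles stand 2 mm higher); x to the back of the rack, y along the row. Coasters are 68 mm apart; rack walls: 22 mm high at each end, 30 mm high rail 116 mm behind the coasters' centres
- coaster_blue: blue coaster fixed on the floor of the wooden paint rack: disc 62 mm across, 2 mm thick, with a 26 mm wide tongue showing at the front. Origin: centre of the disc's underside (bottles stand 2 mm higher); x to the back of the rack, y along the row. Coasters are 68 mm apart; rack walls: 22 mm high at each end, 30 mm high rail 116 mm behind the coasters' centres
- side_tray: empty open steel tray, fixed, 240 x 96 mm outside, walls 5 mm thick and 22 mm high, floor 5 mm thick; room for the three bottles in a row. Origin: centre of its underside, x along its length, y across, z up
- mat: grey mat with a white border line, fixed, 178 x 68 mm, 3 mm thick. Origin: centre of its underside, x along its length, y across, z up
- water_cup: bystander: white cup 68 mm wide, 65 mm high, standing just behind the rack; leave it alone. Origin: centre of its underside

How it is judged:
On the way, in this order (a step that is already met when the one before it is completed fails the run):
1. all three bottles stand upright in the side tray (x of bottle_red in the frame of side_tray between -0.095 and 0.095 m and y of bottle_red in the frame of side_tray between -0.03 and 0.03 m and z of each of bottle_red, bottle_yellow, bottle_blue in the frame of side_tray below 0.012 m and angle between each of bottle_red, bottle_yellow, bottle_blue's own z axis and vertical below 0.12 rad and x of bottle_yellow in the frame of side_tray between -0.095 and 0.095 m and y of bottle_yellow in the frame of side_tray between -0.03 and 0.03 m and x of bottle_blue in the frame of side_tray between -0.095 and 0.095 m and y of bottle_blue in the frame of side_tray between -0.03 and 0.03 m), for 0.2 s.
2. the pan strip lies on the mat, let go, while the three bottles stand in the side tray (all of step 1 and x of pan_strip in the frame of mat between -0.015 and 0.015 m and y of pan_strip in the frame of mat between -0.012 and 0.012 m and z of pan_strip in the frame of mat below 0.007 m and angle between the x axis of pan_strip and the x axis of mat, either way round below 0.2 rad and angle between pan_strip's own z axis and vertical below 0.1 rad and linear speed of pan_strip below 0.02 m/s and angular speed of pan_strip below 0.2 rad/s and contact force between pan_strip and the fingers below 0.1 N), for 0.2 s.
At the end, for the whole second after the job is handed in: the pan strip lies flat on the mat within 15 mm (lengthways) and 12 mm (across) of its centre and within 0.2 rad of its direction, either way round; each bottle stands upright (within 0.1 rad) on the coaster of its own colour, within 12 mm of its centre; all at rest and let go (x of pan_strip in the frame of mat between -0.015 and 0.015 m and y of pan_strip in the frame of mat between -0.012 and 0.012 m and z of pan_strip in the frame of mat below 0.007 m and angle between the x axis of pan_strip and the x axis of mat, either way round below 0.2 rad and angle between each of pan_strip, bottle_red, bottle_yellow, bottle_blue's own z axis and vertical below 0.1 rad and linear speed of each of pan_strip, bottle_red, bottle_yellow, bottle_blue below 0.02 m/s and angular speed of each of pan_strip, bottle_red, bottle_yellow, bottle_blue below 0.2 rad/s and horizontal distance between bottle_red and coaster_red below 0.012 m and z of bottle_red in the frame of coaster_red between -0.002 and 0.006 m and horizontal distance between bottle_yellow and coaster_yellow below 0.012 m and z of bottle_yellow in the frame of coaster_yellow between -0.002 and 0.006 m and horizontal distance between bottle_blue and coaster_blue below 0.012 m and z of bottle_blue in the frame of coaster_blue between -0.002 and 0.006 m); the robot touches nothing.
It fails at once if a bottle is tipped (more than 0.6 rad) (angle between any of bottle_red, bottle_yellow, bottle_blue's own z axis and vertical above 0.6 rad).
It fails at once if the white cup is moved by more than 15 mm (distance of water_cup from where it was at the start of the episode above 0.015 m).
It also fails if it takes over 147 s, if anything falls off the work surface, if the arm or the gripper's body presses on something with over 40 N, if the wrist force passes 120 N, or if a joint passes its speed limit or range.

### The arm

A 7-joint arm with a two-finger parallel gripper is mounted at the origin on the work surface. World frame = base frame: x ahead of the robot, y to its left, z up, the work surface at z = 0. Lengths are in m, angles in rad, forces in N, time in s.
With the tool pointing down it reaches from about 0.425 to 0.825 m from the base axis. Payload 3.6 kg.
Tool frame: the origin (TCP) lies at the very end of the fingers, on their centre line; the grasp point (between the pads) lies 19 mm behind it (grip_point_offset is the distance from the TCP to the grasp point, in m); z points along the fingers, y is the direction in which the jaws open and shut (so a half turn about z gives the same grasp; the last joint's range is limited). The gripper opens to 85 mm and grips with 20 to 120 N. Pads are 22 mm wide; open, the fingers measure 114 mm over their backs; the gripper's body (76 mm by 85 mm) begins 54 mm behind the grasp point. The pads swing forward as they close: fully open they stand 13 mm farther back than shut.
Start: joints at [-1.325, 0.615, -0.013, 1.423, 0.008, 1.103, -0.04], TCP at [0.174, 0.626, 0.231] pointing down, gripper open.
Joint ranges: [-3.12, 3.12], [-0.3, 2.06], [-1.34, 1.32], [0.26, 2.42], [-1.36, 4.5], [0.01, 1.98], [-2.84, 2.84]. Speed limits (rad/s): [2.79, 2.79, 3.14, 3.14, 3.14, 3.14, 3.14].

### API

Orientations are given as a unit quaternion [w, x, y, z].
In Python, from bench import get_state, grab_frame, finish_job, trace, landmark_of, grip_point_offset gives the robot as it stands.
- The arm moves only by the tool move_arm, never from a script. Its argument "increments" is a list of rows, each an object with "delta_pos": the shift along the tool's x, y, z in mm, a list of three; "spin": the turn about the tool's z in degrees. A call has 1 to 8 rows; each row shifts and turns the commanded pose from where the row before left it, along the tool's axes as they then stand; what a row does not reach is not made up. A row lasts 1/10 s, in which the tool goes at most 50 mm and 8.59 degrees, less where a joint would pass 70% of its speed; a pose out of reach is approached as far as the arm can. A call with a gripper value outside its range is refused whole. "gripper" is the opening in per cent of the stroke, from 0 (shut) to 100 (fully open), set as the call begins (left out, the last holds). The fingers move at their own pace and stop on an object; "squeeze" is the grip in N (left out, the last holds). Time passes only in rows, so rows that do not move let the fingers close. It gives the time, the measured TCP pose, the force and the opening at its end, in the units of the state.
- get_state(): the state, without advancing time (a new reading comes with each control period).
- grab_frame(name): name is "scene" or "top" or "wrist"; returns a dict with "image" (420x560x3 uint8, red, green, blue), "depth" (420x560 float32, m along the optical axis (not along the pixel's ray), 0 where there is no reading), "fov_y" (degrees; the focal length in pixels is half the picture's height over the tangent of half this angle, whatever the lens; pixels are square), "cx", "cy" (the principal point, pixels), "origin" and "orientation" of the camera in the world. Camera axes: x right, y down, z forward; pixel columns grow to the right and rows downward; lengths in m; the calibration is good to about 2 mm. A picture is of the moment at which its call begins.
- finish_job(): hands the job in, once; it reports no verdict.
Trained networks look in a picture, given as the dict that the camera call returned (one of the last four; its "shot" number tells which), for a name from the list of things; names that differ only in an ending like _2 or _b are one class to them, and where a whole thing is asked for, a point or a joint stands for the part that bears it (a point fixed in the world has none). Each returns a list of dicts, best first, with "conf" (0 to 1); they miss things now and then, are a little off and sometimes report something else, mostly with a low value. They report only what shows in the picture. A call takes as long as a camera call.
- trace(target, picture): "region" (420x560 bool, what is visible of it) and "bbox" ([left, top, width, height] in pixels, round what is visible of it).
- landmark_of(target, picture): "position" ([column, row] in pixels: a listed point, or the origin of a listed thing).
The state is a dict: "clock": time; "joint_pos": joint angles; "qvel": joint speeds; "joint_efforts": joint torques, N m; "eef_pos": TCP position; "eef_rot": TCP orientation; "contact_force": force on the tool from outside, world axes, zero at the start; "ft_torque": the same for the moment, N m; "opening": finger opening in m.
Only numpy, scipy, OpenCV 4.12 (cv2) and the standard library are available. Lean on these libraries where they do the work, as an engineer would, in place of code of your own. Each camera call takes 0.05 s, during which the arm holds its last target.

## Working session

There is one attempt and no reset: what is moved stays moved. The work goes in short steps, Python scripts to look and compute and a tool call to move; the robot and the scene stay as the last step left them, time stands still between calls to the robot, and variables do not carry over. Pictures are saved under pics/ and viewed, and the job is handed in when it is done.

Besides the shell and the picture viewer there is one more tool, called after "Call:" by a JSON object that holds its "method" and its "body". move_arm: Moves the arm, as the interface text tells. Its arguments: {"type":"object","properties":{"increments":{"type":"array"},"gripper":{"type":"number"},"squeeze":{"type":"number"}},"required":["increments"]}

```bash
ls; mkdir -p pics; cat > h.py <<'E'
import numpy as np, cv2
from scipy.spatial.transform import Rotation as R
from bench import *
def rot(q): return R.from_quat([q[1],q[2],q[3],q[0]]).as_matrix()
def save(p,n): cv2.imwrite('pics/'+n, p['image'][:,:,::-1])
def cloud(p):
    d=p['depth']; f=d.shape[0]/2/np.tan(np.radians(p['fov_y'])/2)
    v,u=np.mgrid[:d.shape[0],:d.shape[1]]
    c=np.stack([(u-p['cx'])/f*d,(v-p['cy'])/f*d,d],-1)
    return c@rot(p['orientation']).T+np.array(p['origin'])
def ray(p,uv,z):
    f=420/2/np.tan(np.radians(p['fov_y'])/2)
    d=rot(p['orientation'])@np.array([(uv[0]-p['cx'])/f,(uv[1]-p['cy'])/f,1]); o=np.array(p['origin'])
    return o+d*(z-o[2])/d[2]
E
python3 - <<'E'
from h import *
s=get_state(); print(s, grip_point_offset)
for n in ['scene','top','wrist']:
    p=grab_frame(n); save(p,n+'0.png'); print(n,p['fov_y'],p['cx'],p['cy'],p['origin'],p['orientation'],p['shot'])
E
```

```text
pics
{'clock': 0.0, 'joint_pos': array([-1.32547596,  0.61589347, -0.01262715,  1.4249358 ,  0.00810374,
        1.10340953, -0.04042119]), 'qvel': array([ 1.18129107e-03, -2.78310144e-04,  9.48224135e-04, -1.01516830e-05,
       -4.74344063e-04,  1.08800196e-04, -4.89487702e-04]), 'joint_efforts': array([-3.67960420e-04, -4.69212878e+01,  2.59221252e-01, -1.71031809e+01,
        9.98142088e-03,  9.77821124e-03, -6.78293432e-06]), 'eef_pos': array([0.17429206, 0.62538262, 0.23014261]), 'eef_rot': array([-1.58183612e-04,  1.35464251e-01,  9.90781384e-01, -1.28831048e-03]), 'contact_force': array([-0.2255457,  0.4598182,  0.9189983]), 'ft_torque': array([ 0.0222947 , -0.03379583, -0.03297158]), 'opening': 0.08540612155851571} 0.0187
scene 44.819323809853174 278.45612489831643 217.50667215946004 [ 1.11922302 -0.35248675  0.84505075] [-0.28338828  0.82960697  0.45720907 -0.14967707] 1
top 52.430590263994844 281.81904606532964 208.3277208577522 [ 0.54666053 -0.01109957  0.89733905] [ 0.04572476 -0.70577055  0.70652131 -0.02499632] 2
wrist 71.92400602306653 282.143826304863 207.97886886976784 [0.09750291 0.64770626 0.37283383] [0.12699265 0.78605365 0.59744052 0.09517016] 3
```

View pics/scene0.png

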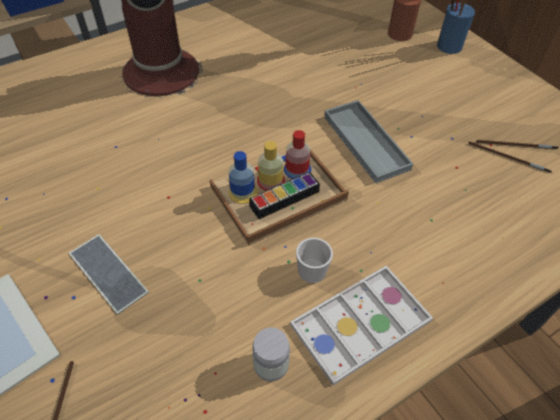

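View pics/top0.png

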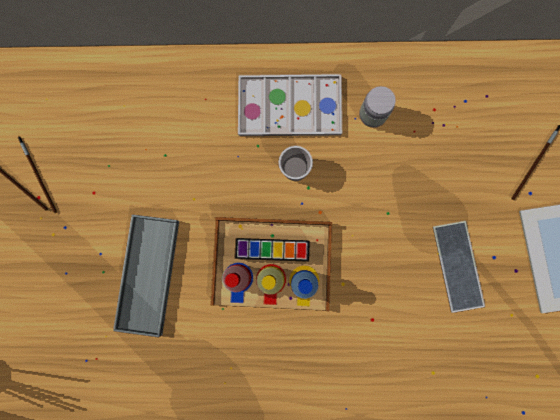

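View pics/wrist0.png

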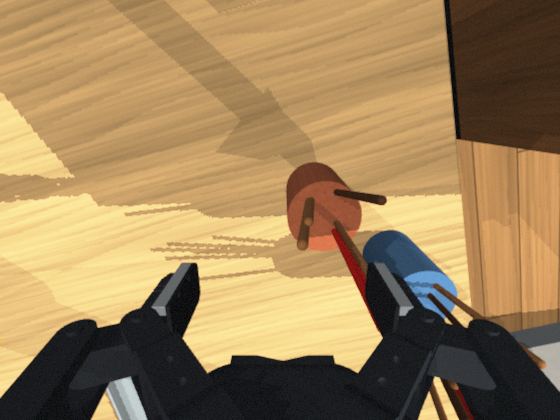

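The scene view shows the rack with three bottles, the strip just behind them and the cup behind the rack. The tray is on the robot's left and the mat on its right. In the top view the bottles from left to right are red (232,280), yellow (268,281) and blue (305,286). They stand on the blue, red and yellow coasters, so all three are on wrong ones.

```bash
python3 - <<'E'
from h import *
for n in ['top','scene']:
    p=grab_frame(n); C=cloud(p)
    print(n)
    for t in ['bottle_red','bottle_yellow','bottle_blue','pan_strip','coaster_red','coaster_yellow','coaster_blue','side_tray','mat','water_cup']:
        for r in trace(t,p)[:1]:
            m=r['region']&(p['depth']>0); P=C[m]
            mc=P.mean(0) if len(P) else None
            if t.startswith('bottle') and len(P):
                Q=P[P[:,2]>0.1]; ex=('cap',len(Q),np.round(Q.mean(0),4),np.round(Q.min(0),3),np.round(Q.max(0),3)) if len(Q) else ''
            elif t in('pan_strip','side_tray','mat','water_cup') :
                zt={'pan_strip':.02,'side_tray':.015,'mat':.0,'water_cup':.05}[t]
                Q=P[P[:,2]>zt]
                rr=cv2.minAreaRect((Q[:,:2]*1000).astype(np.float32)); ex=(np.round(rr[0],1),np.round(rr[1],1),round(rr[2],1),'zmed',np.round(np.median(Q[:,2]),4))
            else: ex=''
            print(t,round(r['conf'],2),len(P),np.round(mc,4),ex)
        zz=0.002
        for r in landmark_of(t,p)[:1]: print('   lm',round(r['conf'],2),np.round(r['position'],1),np.round(ray(p,r['position'],zz),4))
E
```

```text
top
bottle_red 0.86 608 [0.4971 0.099  0.0896] ('cap', 179, array([0.4948, 0.1028, 0.1183]), array([0.482, 0.091, 0.101]), array([0.507, 0.117, 0.124]))
   lm 0.97 [238.4 277.9] [0.4912 0.1056 0.002 ]
bottle_yellow 0.81 652 [0.4921 0.0359 0.086 ] ('cap', 170, array([0.4911, 0.0363, 0.1189]), array([0.479, 0.024, 0.102]), array([0.504, 0.049, 0.123]))
   lm 0.7 [272.2 276.5] [0.4942 0.0352 0.002 ]
bottle_blue 0.9 627 [ 0.4857 -0.029   0.0887] ('cap', 169, array([ 0.4839, -0.0293,  0.1188]), array([ 0.472, -0.041,  0.102]), array([ 0.496, -0.017,  0.123]))
   lm 0.95 [305.8 279.4] [ 0.4884 -0.0346  0.002 ]
pan_strip 0.63 1493 [0.5501 0.0346 0.0397] (array([550.2,  35.3]), array([148.5,  41.5]), 87.8, 'zmed', np.float64(0.0397))
   lm 0.9 [270.1 251.1] [0.5467 0.0397 0.002 ]
coaster_red 0.58 121 [0.4507 0.0391 0.0126] 
   lm 0.61 [271.5 283.8] [0.4792 0.0366 0.002 ]
coaster_yellow 0.59 227 [ 0.479  -0.0267  0.0134] 
   lm 0.78 [305.4 280.2] [ 0.4868 -0.0337  0.002 ]
   lm 0.73 [236.9 275.6] [0.4959 0.1088 0.002 ]
side_tray 0.72 5753 [0.4959 0.2981 0.0083] (array([498.4, 296.1]), array([
[... 1249 characters left out ...]
 179.6] [0.484  0.0451 0.002 ]
coaster_yellow 0.45 9 [ 0.5067 -0.048   0.012 ] 
   lm 0.65 [242.2 193. ] [ 0.483  -0.0295  0.002 ]
   lm 0.47 [295.7 166.8] [0.48   0.1115 0.002 ]
side_tray 0.73 3580 [0.504  0.2964 0.0094] (array([499.7, 295.5]), array([ 99.4, 244.1]), 82.4, 'zmed', np.float64(0.0206))
   lm 0.84 [366.6 145.7] [0.5117 0.2898 0.002 ]
mat 0.73 2902 [ 0.5225 -0.3475  0.0037] (array([ 518.1, -347.1]), array([181. ,  70.5]), 10.2, 'zmed', np.float64(0.0037))
   lm 0.98 [104.3 272.8] [ 0.5163 -0.3533  0.002 ]
water_cup 0.68 1296 [ 0.7214 -0.0117  0.0386] (array([723.8, -14.1]), array([66.5, 65.8]), 46.8, 'zmed', np.float64(0.0622))
   lm 0.64 [312.5 272.1] [ 0.7273 -0.0143  0.002 ]
```

```bash
cat >> h.py <<'E'
def caps(p,C=None,zmin=0.116):
    C=cloud(p) if C is None else C
    out={}
    for t in ['bottle_red','bottle_yellow','bottle_blue']:
        for r in trace(t,p)[:1]:
            P=C[r['region']&(p['depth']>0)]
            zt=np.percentile(P[:,2],97); Q=P[P[:,2]>zt-0.004]
            c,rad=cv2.minEnclosingCircle((Q[:,:2]*1000).astype(np.float32))
            out[t]=(np.round(Q.mean(0)*1000,1),np.round(c,1),round(rad,1),round(r['conf'],2))
    return out
def goto(x,y,z,yaw=None):
    """tool deltas mm to reach world point; yaw = world angle of tool y (deg)"""
    s=get_state(); M=rot(s['eef_rot']); d=M.T@((np.array([x,y,z])-s['eef_pos'])*1000)
    a=np.degrees(np.arctan2(M[1,1],M[0,1]))
    print('at',np.round(s['eef_pos'],4),'yaw',round(a,2),'delta',np.round(d,1), 'spin',None if yaw is None else round((a-yaw+90)%180-90,2),'open',round(s['opening'],4),'F',np.round(s['contact_force'],1),'t',round(s['clock'],2))
E
python3 - <<'E'
from h import *
for n in ['top','scene']:
    p=grab_frame(n); print(n); 
    for k,v in caps(p).items(): print(k,*v)
    if n=='top':
        C=cloud(p); g=C.reshape(-1,3)
        m=(g[:,0]>.42)&(g[:,0]<.64)&(g[:,1]>-.1)&(g[:,1]<.18)
        h,e=np.histogram(g[m][:,2],bins=np.arange(-.004,.05,.002)); print(list(zip(np.round(e,3),h)))
        q=g[m&(g[:,2]>.016)&(g[:,2]<.036)]
        q2=g[m&(g[:,2]>.005)&(g[:,2]<.036)]
        for qq in(q,q2):
          rr=cv2.minAreaRect((qq[:,:2]*1000).astype(np.float32)); print(rr)
goto(.494,.102,.23,0)
E
python3 -c "
import cv2;a=cv2.imread('pics/top0.png')[205:325,200:350];cv2.imwrite('pics/crop0.png',cv2.resize(a,None,fx=5,fy=5,interpolation=cv2.INTER_CUBIC))"
```

```text
top
bottle_red [494.3 103.9 119.5] [494.5 103.9] 13.0 0.89
bottle_yellow [490.7  36.8 119.4] [490.9  36.8] 12.8 0.69
bottle_blue [483.3 -29.4 119.7] [483.1 -29.3] 12.8 0.87
[(np.float64(-0.004), np.int64(222)), (np.float64(-0.002), np.int64(1191)), (np.float64(0.0), np.int64(1723)), (np.float64(0.002), np.int64(592)), (np.float64(0.004), np.int64(55)), (np.float64(0.006), np.int64(252)), (np.float64(0.008), np.int64(1764)), (np.float64(0.01), np.int64(2610)), (np.float64(0.012), np.int64(1113)), (np.float64(0.014), np.int64(208)), (np.float64(0.016), np.int64(35)), (np.float64(0.018), np.int64(56)), (np.float64(0.02), np.int64(175)), (np.float64(0.022), np.int64(258)), (np.float64(0.024), np.int64(80)), (np.float64(0.026), np.int64(20)), (np.float64(0.028), np.int64(146)), (np.float64(0.03), np.int64(159)), (np.float64(0.032), np.int64(54)), (np.float64(0.034), np.int64(47)), (np.float64(0.036), np.int64(230)), (np.float64(0.038), np.int64(628)), (np.float64(0.04), np.int64(542)), (np.float64(0.042), np.int64(131)), (np.float64(0.044), np.int64(4)), (np.float64(0.046), np.int64(2)), (np.float64(0.048), np.int64(2))]
((522.0863037109375, 37.14258575439453), (240.389404296875, 179.92095947265625), 87.51800537109375)
((521.997802734375, 37.94624328613281), (258.6766052246094, 198.47181701660156), 82.41114807128906)
scene
bottle_red [496.2 102.6 119.1] [495.8 103.2] 13.8 0.58
bottle_yellow [493.5  35.3 119.4] [491.7  34.3] 14.3 0.88
bottle_blue [485.8 -30.5 119.4] [485.2 -30.7] 14.9 0.72
at [0.1745 0.6261 0.2313] yaw 74.43 delta [-448.5 -419.1    1.3] spin 74.43 open 0.0855 F [ 0.4  0.7 -0.6] t 2.65
```

View pics/crop0.png

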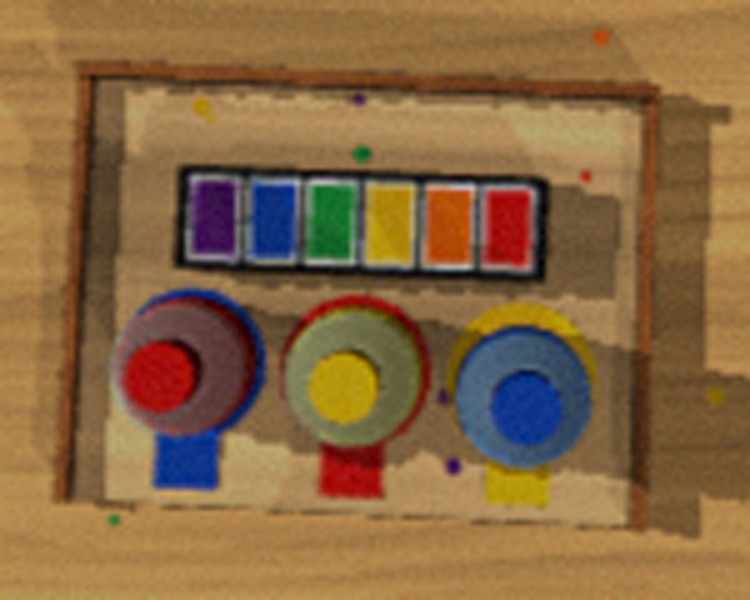

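Call:
{"method": "move_arm", "body": {"increments": [{"delta_pos": [-45,-25,0],"spin": 0},{"delta_pos": [-45,-25,0],"spin": 0},{"delta_pos": [-45,-25,0],"spin": 0},{"delta_pos": [-45,-25,0],"spin": 0},{"delta_pos": [-45,-25,0],"spin": 0},{"delta_pos": [-45,-25,0],"spin": 0},{"delta_pos": [-45,-25,0],"spin": 0},{"delta_pos": [-45,-25,0],"spin": 0}], "gripper": 100, "squeeze": 35}}

```text
clock: 3.45
eef_pos: [0.4605, 0.3437, 0.2316]
eef_rot: [0.0, 0.135, 0.991, 0.0]
contact_force: [0.5, -0.0, 0.2]
opening: 0.0854
```

Call:
{"method": "move_arm", "body": {"increments": [{"delta_pos": [0,0,0],"spin": 8.3},{"delta_pos": [0,0,0],"spin": 8.3},{"delta_pos": [0,0,0],"spin": 8.3},{"delta_pos": [0,0,0],"spin": 8.3},{"delta_pos": [0,0,0],"spin": 8.3},{"delta_pos": [0,0,0],"spin": 8.3},{"delta_pos": [0,0,0],"spin": 8.3},{"delta_pos": [0,0,0],"spin": 8.3}]}}

```text
clock: 4.25
eef_pos: [0.4591, 0.3453, 0.2314]
eef_rot: [-0.0, 0.658, 0.753, 0.0]
contact_force: [-0.1, 0.2, 1.0]
opening: 0.0855
```

Call:
{"method": "move_arm", "body": {"increments": [{"delta_pos": [0,0,0],"spin": 8},{"delta_pos": [0,0,0],"spin": 0},{"delta_pos": [0,0,0],"spin": 0}]}}

```text
clock: 4.55
eef_pos: [0.4591, 0.3453, 0.2313]
eef_rot: [0.0, 0.706, 0.708, 0.0]
contact_force: [-0.0, 0.3, 0.1]
opening: 0.0852
```

```bash
python3 - <<'E'
from h import *
goto(.4947,.1035,.23,0)
p=grab_frame('scene'); save(p,'s1.png')
E
```

```text
at [0.4591 0.3453 0.2313] yaw 0.22 delta [-241.9   34.7    1.3] spin 0.22 open 0.0852 F [-0.   0.3  0.1] t 4.55
```

View pics/s1.png

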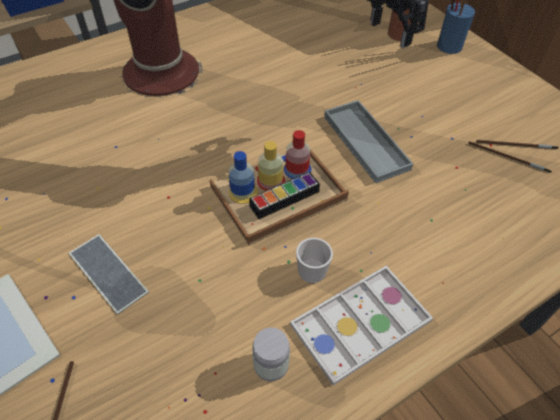

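The gripper is at (400,20) above and beyond the tray, and the view of the rack is clear. I'll go to the red bottle.

Call:
{"method": "move_arm", "body": {"increments": [{"delta_pos": [-40,6,0],"spin": 0.2},{"delta_pos": [-42,6,0],"spin": 0},{"delta_pos": [-42,6,0],"spin": 0},{"delta_pos": [-42,6,0],"spin": 0},{"delta_pos": [-42,6,0],"spin": 0},{"delta_pos": [-34,4.7,0],"spin": 0},{"delta_pos": [0,0,0],"spin": 0},{"delta_pos": [0,0,0],"spin": 0}]}}

```text
clock: 5.4
eef_pos: [0.4935, 0.1024, 0.2316]
eef_rot: [-0.0, 0.709, 0.706, 0.0]
contact_force: [0.3, 1.4, -0.2]
opening: 0.0854
```

```bash
python3 - <<'E'
from h import *
goto(.4947,.1035,.092,0)
p=grab_frame('wrist'); save(p,'w1.png')
for k,v in caps(p).items(): print(k,*v)
E
```

```text
at [0.4935 0.1024 0.2316] yaw -0.23 delta [  1.    1.2 139.6] spin -0.23 open 0.0854 F [ 0.3  1.4 -0.2] t 5.4
bottle_red [496.  105.9 118.8] [496.1 105.4] 12.9 0.62
bottle_yellow [492.4  39.9 118.7] [492.5  38.9] 12.6 0.81
bottle_blue [484.9 -25.7 118.6] [480.8  -0.9] 39.3 0.92
```

View pics/w1.png

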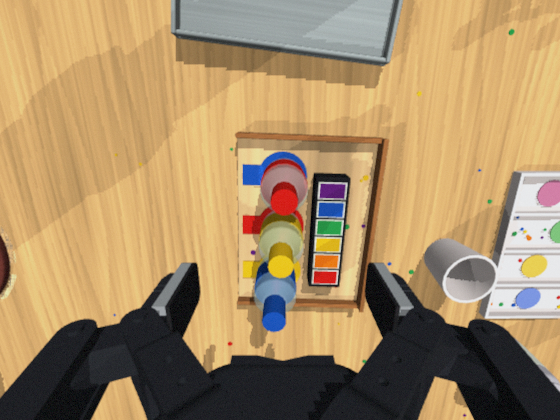

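The wrist view puts the red cap at (284,200), which its calibration maps to within 2 mm of the overhead fix. I'll descend.

Call:
{"method": "move_arm", "body": {"increments": [{"delta_pos": [2,2,30],"spin": 0},{"delta_pos": [0,0,35],"spin": 0},{"delta_pos": [0,0,30],"spin": 0},{"delta_pos": [0,0,20],"spin": 0},{"delta_pos": [0,0,15],"spin": 0},{"delta_pos": [0,0,9],"spin": 0},{"delta_pos": [0,0,0],"spin": 0}]}}

```text
clock: 6.3
eef_pos: [0.4945, 0.1059, 0.0913]
eef_rot: [-0.001, 0.708, 0.707, -0.001]
contact_force: [-0.4, -0.1, 0.6]
opening: 0.0854
```

Call:
{"method": "move_arm", "body": {"increments": [{"delta_pos": [0,0,0],"spin": 0},{"delta_pos": [0,0,0],"spin": 0},{"delta_pos": [0,0,0],"spin": 0},{"delta_pos": [0,0,0],"spin": 0},{"delta_pos": [0,0,0],"spin": 0},{"delta_pos": [0,0,0],"spin": 0},{"delta_pos": [0,0,0],"spin": 0}], "gripper": 10}}

```text
clock: 7.0
eef_pos: [0.4955, 0.1051, 0.0929]
eef_rot: [0.0, 0.708, 0.706, 0.0]
contact_force: [-0.7, -0.2, 5.3]
opening: 0.0249
```

```bash
python3 - <<'E'
from h import *
goto(.4947,.1035,.092,0)
p=grab_frame('scene'); save(p,'s2.png')
E
```

```text
at [0.4955 0.1051 0.0929] yaw -0.17 delta [-1.6 -0.8  0.9] spin -0.17 open 0.0249 F [-0.7 -0.2  5.3] t 7.0
```

View pics/s2.png

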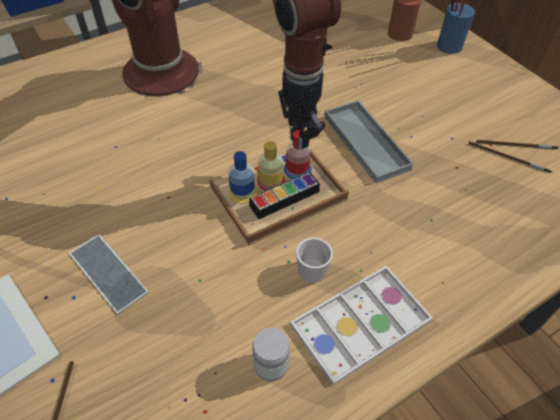

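The cap is held at 24.9 mm and the bottle is still upright. I'll lift it and carry it to the far slot of the tray.

Call:
{"method": "move_arm", "body": {"increments": [{"delta_pos": [0,0,-5],"spin": 0},{"delta_pos": [0,0,-12],"spin": 0},{"delta_pos": [0,0,-20],"spin": 0},{"delta_pos": [0,0,-20],"spin": 0},{"delta_pos": [0,0,-20],"spin": 0},{"delta_pos": [0,0,-15],"spin": 0},{"delta_pos": [0,0,-8],"spin": 0},{"delta_pos": [0,0,0],"spin": 0}]}}

```text
clock: 7.85
eef_pos: [0.4958, 0.1051, 0.1935]
eef_rot: [0.001, 0.708, 0.706, 0.001]
contact_force: [0.1, -0.4, -1.7]
opening: 0.0247
```

Call:
{"method": "move_arm", "body": {"increments": [{"delta_pos": [12,5,0],"spin": 0},{"delta_pos": [24,10,0],"spin": 0},{"delta_pos": [30,12,0],"spin": 0},{"delta_pos": [34,14,0],"spin": 0},{"delta_pos": [34,14,0],"spin": 0},{"delta_pos": [28,12,0],"spin": 0},{"delta_pos": [15,6,0],"spin": 0},{"delta_pos": [5,2,0],"spin": 0}]}}

```text
clock: 8.65
eef_pos: [0.5699, 0.2908, 0.19]
eef_rot: [-0.001, 0.707, 0.708, -0.001]
contact_force: [-0.8, 0.4, -2.3]
opening: 0.025
```

Call:
{"method": "move_arm", "body": {"increments": [{"delta_pos": [0,0,0],"spin": 0},{"delta_pos": [0,0,0],"spin": 0},{"delta_pos": [0,0,0],"spin": 0}]}}

```text
clock: 8.95
eef_pos: [0.5707, 0.2851, 0.1923]
eef_rot: [0.0, 0.709, 0.705, -0.001]
contact_force: [0.8, -0.6, -2.3]
opening: 0.025
```

```bash
python3 - <<'E'
from h import *
goto(.5705,.287,.0865,0)
p=grab_frame('scene'); save(p,'s3.png')
E
```

```text
at [0.5707 0.2851 0.1923] yaw -0.31 delta [  2.1  -0.2 105.8] spin -0.31 open 0.025 F [ 0.8 -0.6 -2.3] t 8.95
```

View pics/s3.png

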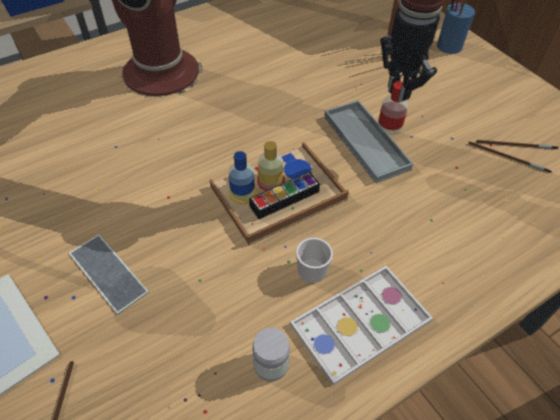

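The red bottle is held upright over the far part of the tray at (393,115). I'll lower it.

Call:
{"method": "move_arm", "body": {"increments": [{"delta_pos": [1,0,10],"spin": 0},{"delta_pos": [1,0,22],"spin": 0},{"delta_pos": [0,0,25],"spin": 0},{"delta_pos": [0,0,20],"spin": 0},{"delta_pos": [0,0,13],"spin": 0},{"delta_pos": [0,0,8],"spin": 0},{"delta_pos": [0,0,5],"spin": 0},{"delta_pos": [0,0,0],"spin": 0}]}}

```text
clock: 9.8
eef_pos: [0.5709, 0.2887, 0.0891]
eef_rot: [-0.0, 0.708, 0.706, -0.0]
contact_force: [-0.2, 0.3, -2.4]
opening: 0.0253
```

Call:
{"method": "move_arm", "body": {"increments": [{"delta_pos": [0,0,1.5],"spin": 0},{"delta_pos": [0,0,0],"spin": 0}]}}

```text
clock: 10.0
eef_pos: [0.5713, 0.289, 0.0885]
eef_rot: [0.0, 0.708, 0.706, 0.001]
contact_force: [-0.2, -0.2, -2.9]
opening: 0.0249
```

Call:
{"method": "move_arm", "body": {"increments": [{"delta_pos": [0,0,1],"spin": 0},{"delta_pos": [0,0,0.7],"spin": 0},{"delta_pos": [0,0,0],"spin": 0},{"delta_pos": [0,0,0],"spin": 0}]}}

```text
clock: 10.4
eef_pos: [0.5708, 0.2888, 0.0861]
eef_rot: [0.0, 0.708, 0.706, -0.0]
contact_force: [-0.2, 0.7, -2.3]
opening: 0.0251
```

Call:
{"method": "move_arm", "body": {"increments": [{"delta_pos": [0,0,1],"spin": 0},{"delta_pos": [0,0,0],"spin": 0},{"delta_pos": [0,0,0],"spin": 0}]}}

```text
clock: 10.7
eef_pos: [0.5709, 0.2889, 0.0861]
eef_rot: [-0.0, 0.708, 0.706, 0.0]
contact_force: [-1.4, -0.8, 5.4]
opening: 0.0246
```

The force sign has flipped, so the bottle is on the floor of the tray. I'll release and rise.

Call:
{"method": "move_arm", "body": {"increments": [{"delta_pos": [0,0,0],"spin": 0},{"delta_pos": [0,0,0],"spin": 0},{"delta_pos": [0,0,0],"spin": 0},{"delta_pos": [0,0,0],"spin": 0},{"delta_pos": [0,0,0],"spin": 0}], "gripper": 100}}

```text
clock: 11.2
eef_pos: [0.5709, 0.2888, 0.0849]
eef_rot: [0.0, 0.708, 0.706, -0.0]
contact_force: [-0.7, 0.6, 0.7]
opening: 0.0854
```

Call:
{"method": "move_arm", "body": {"increments": [{"delta_pos": [0,0,-10],"spin": 0},{"delta_pos": [0,0,-30],"spin": 0},{"delta_pos": [0,0,-40],"spin": 0},{"delta_pos": [0,0,-40],"spin": 0},{"delta_pos": [0,0,-20],"spin": 0},{"delta_pos": [0,0,0],"spin": 0}]}}

```text
clock: 11.8
eef_pos: [0.5732, 0.2893, 0.2301]
eef_rot: [0.002, 0.708, 0.706, 0.004]
contact_force: [0.5, -0.3, -0.2]
opening: 0.0856
```

```bash
python3 - <<'E'
from h import *
goto(.4915,.036,.225,0)
p=grab_frame('scene'); save(p,'s4.png')
for k,v in caps(p).items(): print(k,*v)
p=grab_frame('top'); save(p,'t4.png')
for k,v in caps(p).items(): print(k,*v)
E
```

```text
at [0.5732 0.2893 0.2301] yaw -0.18 delta [-253.6  -81.     3.4] spin -0.18 open 0.0856 F [ 0.5 -0.3 -0.2] t 11.8
bottle_red [571.7 285.5 112.3] [571.9 287.2] 14.2 0.61
bottle_yellow [492.9  35.5 119.5] [492.9  36.1] 13.3 0.75
bottle_blue [485.6 -31.2 119.8] [484.5 -30.3] 14.2 0.56
bottle_red [569.9 286.6 112.1] [569.9 286.6] 12.5 0.91
bottle_yellow [490.6  36.9 119.4] [491.   36.8] 12.8 0.83
bottle_blue [483.2 -29.4 119.7] [483.2 -29.2] 12.8 0.73
```

View pics/s4.png

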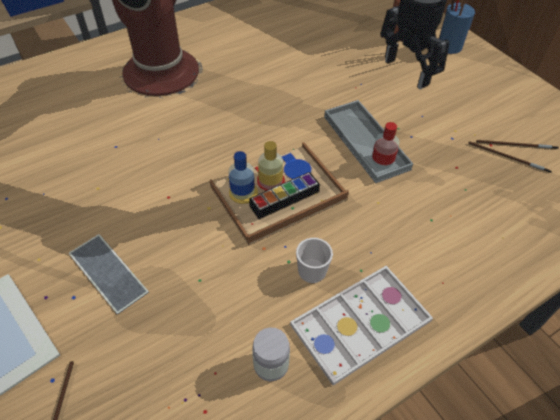

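The red bottle stands upright in the tray at (386,145). Next is yellow.

Call:
{"method": "move_arm", "body": {"increments": [{"delta_pos": [-25,-8,0],"spin": -0.2},{"delta_pos": [-40,-13,0],"spin": 0},{"delta_pos": [-40,-13,0],"spin": 0},{"delta_pos": [-40,-13,0],"spin": 0},{"delta_pos": [-40,-13,0],"spin": 0},{"delta_pos": [-35,-12,0],"spin": 0},{"delta_pos": [-25,-7,0],"spin": 0},{"delta_pos": [-6,-2,0],"spin": 0}]}}

```text
clock: 13.0
eef_pos: [0.4888, 0.0339, 0.2252]
eef_rot: [0.0, 0.709, 0.705, -0.001]
contact_force: [0.5, -0.0, -0.2]
opening: 0.0852
```

Call:
{"method": "move_arm", "body": {"increments": [{"delta_pos": [0,0,15],"spin": 0},{"delta_pos": [0,0,25],"spin": 0},{"delta_pos": [0,0,25],"spin": 0},{"delta_pos": [0,0,15],"spin": 0},{"delta_pos": [0,0,0],"spin": 0},{"delta_pos": [0,0,0],"spin": 0}]}}

```text
clock: 13.6
eef_pos: [0.4903, 0.0386, 0.1451]
eef_rot: [-0.0, 0.707, 0.708, 0.0]
contact_force: [0.1, 0.5, -0.4]
opening: 0.0854
```

```bash
python3 - <<'E'
from h import *
goto(.492,.0375,.095,0)
E
```

```text
at [0.4903 0.0386 0.1451] yaw 0.09 delta [-1.1  1.7 50.1] spin 0.09 open 0.0854 F [ 0.1  0.5 -0.4] t 13.6
```

Call:
{"method": "move_arm", "body": {"increments": [{"delta_pos": [-1,1.5,10],"spin": 0},{"delta_pos": [0,0,15],"spin": 0},{"delta_pos": [0,0,15],"spin": 0},{"delta_pos": [0,0,10],"spin": 0},{"delta_pos": [0,0,0],"spin": 0}]}}

```text
clock: 14.1
eef_pos: [0.4909, 0.0369, 0.0942]
eef_rot: [-0.001, 0.707, 0.707, -0.001]
contact_force: [0.1, 0.6, -0.1]
opening: 0.0855
```

Call:
{"method": "move_arm", "body": {"increments": [{"delta_pos": [0,0,0],"spin": 0},{"delta_pos": [0,0,0],"spin": 0},{"delta_pos": [0,0,0],"spin": 0},{"delta_pos": [0,0,0],"spin": 0},{"delta_pos": [0,0,0],"spin": 0},{"delta_pos": [0,0,0],"spin": 0},{"delta_pos": [0,0,0],"spin": 0}], "gripper": 10}}

```text
clock: 14.8
eef_pos: [0.4916, 0.0368, 0.0957]
eef_rot: [0.0, 0.707, 0.707, 0.0]
contact_force: [-1.6, 0.2, 6.5]
opening: 0.0245
```

Call:
{"method": "move_arm", "body": {"increments": [{"delta_pos": [0,0,-5],"spin": 0},{"delta_pos": [0,0,-12],"spin": 0},{"delta_pos": [0,0,-20],"spin": 0},{"delta_pos": [0,0,-20],"spin": 0},{"delta_pos": [0,0,-20],"spin": 0},{"delta_pos": [0,0,-15],"spin": 0},{"delta_pos": [0,0,-8],"spin": 0},{"delta_pos": [0,0,0],"spin": 0}]}}

```text
clock: 15.6
eef_pos: [0.4919, 0.0368, 0.1962]
eef_rot: [0.001, 0.707, 0.707, 0.001]
contact_force: [1.0, 0.1, -2.1]
opening: 0.0244
```

```bash
python3 - <<'E'
from h import *
goto(.499,.297,.195,0)
E
```

```text
at [0.4919 0.0368 0.1962] yaw 0.04 delta [260.2   7.3   1.3] spin 0.04 open 0.0244 F [ 1.   0.1 -2.1] t 15.6
```

Call:
{"method": "move_arm", "body": {"increments": [{"delta_pos": [15,0,0],"spin": 0},{"delta_pos": [30,1,0],"spin": 0},{"delta_pos": [40,1,0],"spin": 0},{"delta_pos": [45,1,0],"spin": 0},{"delta_pos": [45,1,0],"spin": 0},{"delta_pos": [40,1,0],"spin": 0},{"delta_pos": [30,1,0],"spin": 0},{"delta_pos": [15,1,0],"spin": 0}]}}

```text
clock: 16.4
eef_pos: [0.4965, 0.3008, 0.1935]
eef_rot: [-0.001, 0.705, 0.709, -0.001]
contact_force: [-0.7, -0.4, -2.4]
opening: 0.025
```

Call:
{"method": "move_arm", "body": {"increments": [{"delta_pos": [0,0,0],"spin": 0},{"delta_pos": [0,0,10],"spin": 0},{"delta_pos": [0,0,20],"spin": 0},{"delta_pos": [0,0,25],"spin": 0},{"delta_pos": [0,0,20],"spin": 0},{"delta_pos": [0,0,10],"spin": 0},{"delta_pos": [0,0,0],"spin": 0},{"delta_pos": [0,0,0],"spin": 0}]}}

```text
clock: 17.2
eef_pos: [0.4991, 0.2957, 0.1106]
eef_rot: [0.0, 0.708, 0.707, 0.0]
contact_force: [1.5, -0.8, -2.6]
opening: 0.0245
```

```bash
python3 - <<'E'
from h import *
goto(.499,.297,.0885,0)
p=grab_frame('scene'); save(p,'s5.png')
E
```

```text
at [0.4991 0.2957 0.1106] yaw -0.07 delta [ 1.3 -0.1 22.1] spin -0.07 open 0.0245 F [ 1.5 -0.8 -2.6] t 17.2
```

View pics/s5.png

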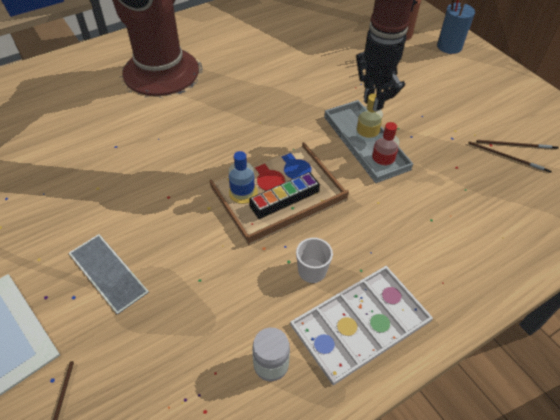

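Yellow is upright above the middle slot at (370,120), beside red. Fully open, the fingers would come close to red's cap, so I'll open only partway here.

Call:
{"method": "move_arm", "body": {"increments": [{"delta_pos": [1,0,8],"spin": 0},{"delta_pos": [0,0,6],"spin": 0},{"delta_pos": [0,0,4],"spin": 0},{"delta_pos": [0,0,2.5],"spin": 0},{"delta_pos": [0,0,1.5],"spin": 0},{"delta_pos": [0,0,0],"spin": 0},{"delta_pos": [0,0,0],"spin": 0}]}}

```text
clock: 17.95
eef_pos: [0.498, 0.2979, 0.0888]
eef_rot: [-0.0, 0.707, 0.707, -0.0]
contact_force: [-2.4, -1.4, 5.2]
opening: 0.025
```

Call:
{"method": "move_arm", "body": {"increments": [{"delta_pos": [0,0,0],"spin": 0},{"delta_pos": [0,0,0],"spin": 0},{"delta_pos": [0,0,0],"spin": 0},{"delta_pos": [0,0,0],"spin": 0},{"delta_pos": [0,0,0],"spin": 0}], "gripper": 52}}

```text
clock: 18.45
eef_pos: [0.4983, 0.2978, 0.088]
eef_rot: [0.0, 0.707, 0.707, 0.0]
contact_force: [0.8, -0.2, -0.5]
opening: 0.0445
```

Call:
{"method": "move_arm", "body": {"increments": [{"delta_pos": [0,0,-10],"spin": 0},{"delta_pos": [0,0,-30],"spin": 0},{"delta_pos": [0,0,-40],"spin": 0},{"delta_pos": [0,0,-40],"spin": 0},{"delta_pos": [0,0,-15],"spin": 0},{"delta_pos": [0,0,0],"spin": 0}]}}

```text
clock: 19.05
eef_pos: [0.5001, 0.2984, 0.2268]
eef_rot: [0.001, 0.707, 0.707, 0.004]
contact_force: [0.7, -0.8, -1.9]
opening: 0.0443
```

```bash
python3 - <<'E'
from h import *
goto(.484,-.0295,.225,0)
p=grab_frame('top'); save(p,'t6.png')
for k,v in caps(p).items(): print(k,*v)
p=grab_frame('scene'); save(p,'s6.png')
E
```

```text
at [0.5001 0.2984 0.2268] yaw 0.02 delta [-327.9  -16.2    0.4] spin 0.02 open 0.0443 F [ 0.7 -0.8 -1.9] t 19.05
bottle_red [570.  287.1 112.3] [570.7 286.8] 13.3 0.59
bottle_yellow [497.2 296.9 112.2] [496.9 296.9] 12.7 0.63
bottle_blue [483.3 -29.4 119.5] [483.1 -29.3] 12.8 0.66
```

View pics/s6.png

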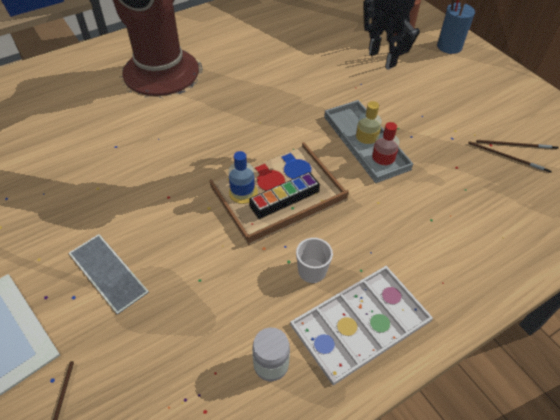

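Yellow and red both stand in the tray, at (369,125) and (386,145). Blue is next.

Call:
{"method": "move_arm", "body": {"increments": [{"delta_pos": [-30,-2,0],"spin": 0},{"delta_pos": [-45,-2,0],"spin": 0},{"delta_pos": [-48,-2,0],"spin": 0},{"delta_pos": [-48,-2,0],"spin": 0},{"delta_pos": [-48,-2,0],"spin": 0},{"delta_pos": [-48,-2,0],"spin": 0},{"delta_pos": [-40,-2,0],"spin": 0},{"delta_pos": [-20,-2,0],"spin": 0}], "gripper": 85}}

```text
clock: 20.1
eef_pos: [0.4812, -0.034, 0.2224]
eef_rot: [0.0, 0.709, 0.705, -0.002]
contact_force: [-0.2, 0.6, 0.1]
opening: 0.0724
```

Call:
{"method": "move_arm", "body": {"increments": [{"delta_pos": [0,0,15],"spin": 0},{"delta_pos": [0,0,25],"spin": 0},{"delta_pos": [0,0,25],"spin": 0},{"delta_pos": [0,0,15],"spin": 0},{"delta_pos": [0,0,0],"spin": 0},{"delta_pos": [0,0,0],"spin": 0}]}}

```text
clock: 20.7
eef_pos: [0.4822, -0.0293, 0.1427]
eef_rot: [-0.0, 0.707, 0.707, -0.001]
contact_force: [1.2, 0.3, 0.0]
opening: 0.0727
```

```bash
python3 - <<'E'
from h import *
goto(.484,-.0295,.096,0)
E
```

```text
at [ 0.4822 -0.0293  0.1427] yaw 0.02 delta [-0.2  1.9 46.7] spin 0.02 open 0.0727 F [1.2 0.3 0. ] t 20.7
```

Call:
{"method": "move_arm", "body": {"increments": [{"delta_pos": [0,1.5,10],"spin": 0},{"delta_pos": [0,0,15],"spin": 0},{"delta_pos": [0,0,13],"spin": 0},{"delta_pos": [0,0,9],"spin": 0},{"delta_pos": [0,0,0],"spin": 0}]}}

```text
clock: 21.2
eef_pos: [0.4834, -0.0291, 0.0953]
eef_rot: [-0.001, 0.707, 0.707, -0.001]
contact_force: [-0.3, -0.5, 0.1]
opening: 0.0729
```

Call:
{"method": "move_arm", "body": {"increments": [{"delta_pos": [0,0,0],"spin": 0},{"delta_pos": [0,0,0],"spin": 0},{"delta_pos": [0,0,0],"spin": 0},{"delta_pos": [0,0,0],"spin": 0},{"delta_pos": [0,0,0],"spin": 0},{"delta_pos": [0,0,0],"spin": 0},{"delta_pos": [0,0,0],"spin": 0}], "gripper": 10}}

```text
clock: 21.9
eef_pos: [0.4842, -0.0292, 0.0967]
eef_rot: [0.0, 0.707, 0.707, 0.0]
contact_force: [-0.8, 0.2, 5.8]
opening: 0.025
```

Call:
{"method": "move_arm", "body": {"increments": [{"delta_pos": [0,0,-5],"spin": 0},{"delta_pos": [0,0,-15],"spin": 0},{"delta_pos": [0,0,-25],"spin": 0},{"delta_pos": [0,0,-30],"spin": 0},{"delta_pos": [0,0,-30],"spin": 0},{"delta_pos": [0,0,-15],"spin": 0},{"delta_pos": [0,0,-10],"spin": 0},{"delta_pos": [0,0,0],"spin": 0}]}}

```text
clock: 22.7
eef_pos: [0.4842, -0.0292, 0.2268]
eef_rot: [0.001, 0.707, 0.707, 0.001]
contact_force: [0.1, 0.2, -1.5]
opening: 0.0247
```

```bash
python3 - <<'E'
from h import *
goto(.4275,.305,.22,0)
E
```

```text
at [ 0.4842 -0.0292  0.2268] yaw 0.04 delta [334.2 -56.4   6.7] spin 0.04 open 0.0247 F [ 0.1  0.2 -1.5] t 22.7
```

Call:
{"method": "move_arm", "body": {"increments": [{"delta_pos": [20,-4,0],"spin": 0},{"delta_pos": [40,-7,0],"spin": 0},{"delta_pos": [47,-8,0],"spin": 0},{"delta_pos": [47,-8,0],"spin": 0},{"delta_pos": [47,-8,0],"spin": 0},{"delta_pos": [47,-8,0],"spin": 0},{"delta_pos": [40,-7,0],"spin": 0},{"delta_pos": [30,-4,0],"spin": 0}]}}

```text
clock: 23.5
eef_pos: [0.4273, 0.2919, 0.2242]
eef_rot: [-0.001, 0.705, 0.709, -0.002]
contact_force: [0.5, -0.7, -3.9]
opening: 0.0248
```

Call:
{"method": "move_arm", "body": {"increments": [{"delta_pos": [15,-2,0],"spin": 0},{"delta_pos": [0,0,0],"spin": 0},{"delta_pos": [0,0,15],"spin": 0},{"delta_pos": [0,0,30],"spin": 0},{"delta_pos": [0,0,30],"spin": 0},{"delta_pos": [0,0,25],"spin": 0},{"delta_pos": [0,0,12],"spin": 0},{"delta_pos": [0,0,0],"spin": 0}]}}

```text
clock: 24.3
eef_pos: [0.4274, 0.301, 0.1127]
eef_rot: [0.0, 0.708, 0.706, -0.002]
contact_force: [0.1, 0.2, -1.9]
opening: 0.0248
```

```bash
python3 - <<'E'
from h import *
goto(.4265,.305,.09,0)
p=grab_frame('scene'); save(p,'s7.png')
E
```

```text
at [0.4274 0.301  0.1127] yaw -0.15 delta [ 4.1 -0.9 22.7] spin -0.15 open 0.0248 F [ 0.1  0.2 -1.9] t 24.3
```

View pics/s7.png

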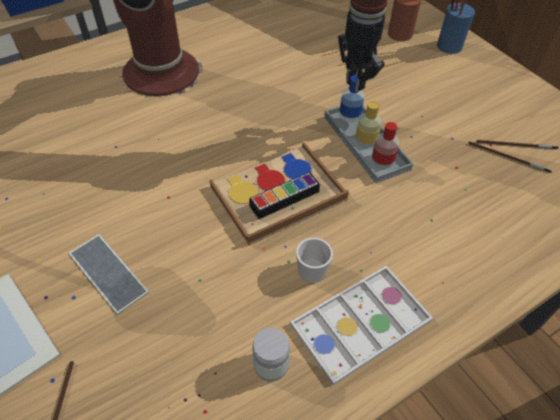

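Blue is over the near slot at (351,103), well clear of yellow.

Call:
{"method": "move_arm", "body": {"increments": [{"delta_pos": [2,-1,8],"spin": 0},{"delta_pos": [1,0,6],"spin": 0},{"delta_pos": [1,0,4],"spin": 0},{"delta_pos": [0,0,2.5],"spin": 0},{"delta_pos": [0,0,1.5],"spin": 0},{"delta_pos": [0,0,0],"spin": 0},{"delta_pos": [0,0,0],"spin": 0}]}}

```text
clock: 25.05
eef_pos: [0.4269, 0.3077, 0.0922]
eef_rot: [0.0, 0.707, 0.707, 0.0]
contact_force: [0.2, -0.6, -2.5]
opening: 0.0249
```

Call:
{"method": "move_arm", "body": {"increments": [{"delta_pos": [0,0,1.5],"spin": 0},{"delta_pos": [0,0,1],"spin": 0},{"delta_pos": [0,0,0],"spin": 0},{"delta_pos": [0,0,0],"spin": 0}]}}

```text
clock: 25.45
eef_pos: [0.4268, 0.3079, 0.0899]
eef_rot: [-0.0, 0.707, 0.707, 0.0]
contact_force: [0.1, -0.8, 0.7]
opening: 0.0249
```

Call:
{"method": "move_arm", "body": {"increments": [{"delta_pos": [0,0,0.3],"spin": 0},{"delta_pos": [0,0,0],"spin": 0},{"delta_pos": [0,0,0],"spin": 0},{"delta_pos": [0,0,0],"spin": 0},{"delta_pos": [0,0,0],"spin": 0}], "gripper": 52}}

```text
clock: 25.95
eef_pos: [0.4268, 0.3078, 0.0893]
eef_rot: [0.0, 0.707, 0.707, 0.0]
contact_force: [-0.6, 1.0, 0.4]
opening: 0.0444
```

Call:
{"method": "move_arm", "body": {"increments": [{"delta_pos": [0,0,-10],"spin": 0},{"delta_pos": [0,0,-30],"spin": 0},{"delta_pos": [0,0,-40],"spin": 0},{"delta_pos": [0,0,-40],"spin": 0},{"delta_pos": [0,0,-15],"spin": 0},{"delta_pos": [0,0,0],"spin": 0}]}}

```text
clock: 26.55
eef_pos: [0.4283, 0.3086, 0.2277]
eef_rot: [0.0, 0.707, 0.707, 0.004]
contact_force: [0.7, 0.7, -0.2]
opening: 0.0447
```

```bash
python3 - <<'E'
from h import *
res={}
for n in ['top','scene']:
    p=grab_frame(n); save(p,n[0]+'8.png'); print(n)
    C=cloud(p)
    for k,v in caps(p,C).items(): print(k,*v)
    r=trace('pan_strip',p)[0]; Q=C[r['region']&(p['depth']>0)]; Q=Q[Q[:,2]>.034]
    print('strip',r['conf'],cv2.minAreaRect((Q[:,:2]*1000).astype(np.float32)),np.median(Q,0))
    for t in ['coaster_red','coaster_yellow','coaster_blue']:
        for r in landmark_of(t,p)[:1]: print(t,round(r['conf'],2),np.round(ray(p,r['position'],.01)*1000,1))
        for r in trace(t,p)[:1]:
            m=r['region'].astype(np.uint8)
            # disc: erode tongue by opening
            P=C[r['region']&(p['depth']>0)]; Q=P[(P[:,2]<.018)&(P[:,2]>.004)]
            print('   trace',round(r['conf'],2),len(Q),np.round(Q.min(0)*1000,1),np.round(Q.max(0)*1000,1),np.round(np.median(Q[:,2])*1000,1))
goto(.550,.035,.225,None)
E
python3 -c "
import cv2;a=cv2.imread('pics/t8.png')[205:325,200:350];cv2.imwrite('pics/crop8.png',cv2.resize(a,None,fx=5,fy=5,interpolation=cv2.INTER_CUBIC))"
```

```text
top
bottle_red [570.  287.  112.3] [569.9 287.2] 13.0 0.93
bottle_yellow [497.1 296.6 112.4] [497.1 296.8] 12.7 0.64
bottle_blue [425.8 306.4 112.3] [426.2 306.6] 13.3 0.6
strip 0.58 ((550.5231323242188, 35.692291259765625), (147.33164978027344, 41.662227630615234), 87.71647644042969) [0.55091764 0.03575194 0.03959638]
coaster_red 0.61 [482.2  44.   10. ]
   trace 0.66 792 [441.2  10.3   7.4] [520.3  68.4  16.8] 12.5
coaster_yellow 0.66 [490.9 -25.1  10. ]
   trace 0.92 794 [439.2 -59.3   7.5] [5.164e+02 1.000e-01 1.790e+01] 12.5
coaster_blue 0.55 [494.7 107.3  10. ]
   trace 0.71 871 [442.8  75.9   7.6] [524.3 136.7  17. ] 12.4
scene
bottle_red [571.7 285.6 112.1] [572.2 285.2] 14.3 0.92
bottle_yellow [499.8 295.2 112.3] [497.9 295. ] 14.9 0.95
bottle_blue [428.8 305.4 112.6] [426.9 306.1] 14.8 0.74
strip 0.86 ((552.1885986328125, 33.62309646606445), (151.15863037109375, 44.934661865234375), 87.92070007324219) [0.55484705 0.02946908 0.03971838]
coaster_red 0.94 [493.4  39.   10. ]
   trace 0.6 495 [435.7   8.6   7.6] [513.   68.7  16.7] 12.6
coaster_yellow 0.75 [493.  -27.9  10. ]
   trace 0.55 579 [437.  -61.3   7.4] [518.4   0.6  17.1] 12.7
coaster_blue 0.64 [513.5 282.2  10. ]
   trace 0.97 478 [440.1  73.7   8.1] [515.  136.3  16.5] 12.4
at [0.4268 0.3078 0.2243] yaw 0.03 delta [-272.8  123.1   -0.7] spin None open 0.0445 F [0.4 0.7 0.3] t 27.65
```

View pics/t8.png

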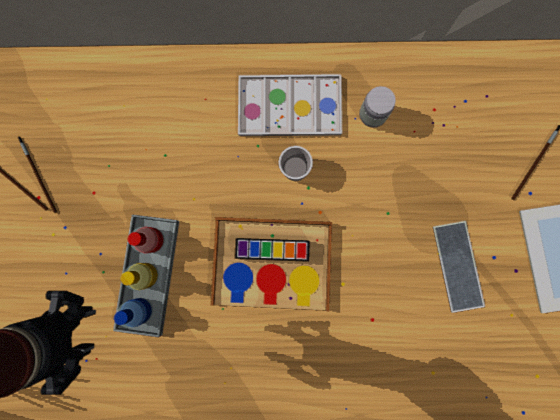

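View pics/crop8.png

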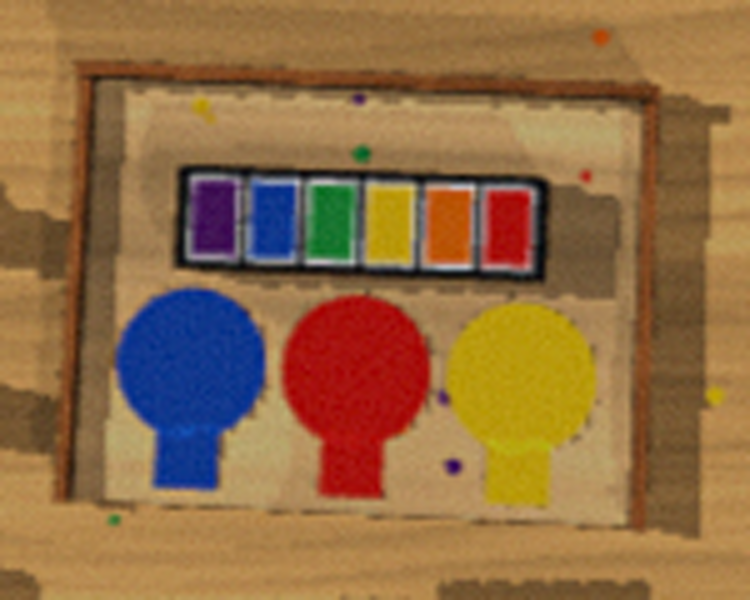

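All three bottles stand in the tray. The rack now shows the blue, red and yellow coasters at (237,278), (271,279) and (305,280) in the top view, and the strip at (272,250). I'll fit the coaster centres and rail now, since they can be seen.

```bash
python3 - <<'E'
from h import *
p=grab_frame('top'); C=cloud(p)
S=6
cs={}
for t in ['coaster_blue','coaster_red','coaster_yellow']:
    m=trace(t,p)[0]['region'].astype(np.uint8)
    hsv=cv2.cvtColor(p['image'],cv2.COLOR_RGB2HSV); col=((hsv[:,:,1]>150)).astype(np.uint8)
    m=cv2.dilate(m,np.ones((3,3)))&col
    # disc rows: fit circle to contour excluding tongue via inscribed circle
    mm=cv2.resize(m*255,None,fx=S,fy=S,interpolation=cv2.INTER_LINEAR)>127
    d=cv2.distanceTransform(mm.astype(np.uint8),cv2.DIST_L2,5); d[:2]=0
    j=np.argwhere(d>d.max()-0.7).mean(0); uv=((j[1]+.5)/S-.5,(j[0]+.5)/S-.5)
    c=ray(p,uv,.0125); cs[t]=c
    print(t,np.round(uv,1),d.max()/S,np.round(c*1000,1))
A=np.array(list(cs.values())); print(np.linalg.norm(np.diff(A,axis=0),axis=1))
g=C.reshape(-1,3); m=(g[:,2]>.026)&(g[:,2]<.034)&(g[:,0]>.58)&(g[:,0]<.63)&(g[:,1]>-.06)&(g[:,1]<.13)
print('rail',m.sum(),np.percentile(g[m][:,0],[2,10,50,90,98]),np.polyfit(g[m][:,1],g[m][:,0],1))
E
```

```text
coaster_blue [237.8 277.1] 13.949615 [493.5 105.5  12.5]
coaster_red [270.7 278.7] 14.833333 [490.4  37.8  12.5]
coaster_yellow [303.9 280.3] 14.747031 [487.3 -30.4  12.5]
[0.06782298 0.06819835]
rail 280 [0.60353691 0.60556103 0.60794733 0.61211338 0.61419072] [0.04200294 0.60732071]
```

Call:
{"method": "move_arm", "body": {"increments": [{"delta_pos": [-20,9,0],"spin": 0},{"delta_pos": [-40,18,0],"spin": 0},{"delta_pos": [-44,20,0],"spin": 0},{"delta_pos": [-44,20,0],"spin": 0},{"delta_pos": [-44,20,0],"spin": 0},{"delta_pos": [-42,19,0],"spin": 0},{"delta_pos": [-30,14,0],"spin": 0},{"delta_pos": [-10,4,0],"spin": 2.2}], "gripper": 66}}

```text
clock: 28.65
eef_pos: [0.5521, 0.0285, 0.2247]
eef_rot: [0.002, 0.723, 0.69, -0.0]
contact_force: [0.5, -0.9, 0.8]
opening: 0.0562
```

Call:
{"method": "move_arm", "body": {"increments": [{"delta_pos": [0,0,15],"spin": 0},{"delta_pos": [0,0,35],"spin": 0},{"delta_pos": [0,0,40],"spin": 0},{"delta_pos": [0,0,30],"spin": 0},{"delta_pos": [0,0,15],"spin": 0},{"delta_pos": [0,0,0],"spin": 0},{"delta_pos": [0,0,0],"spin": 0}]}}

```text
clock: 29.35
eef_pos: [0.5511, 0.0348, 0.0896]
eef_rot: [-0.0, 0.72, 0.694, 0.0]
contact_force: [-0.8, -0.8, 0.0]
opening: 0.0569
```

```bash
python3 - <<'E'
from h import *
goto(.551,.0355,.016,-2.2)
p=grab_frame('wrist'); save(p,'w9.png')
C=cloud(p); r=trace('pan_strip',p)[0]; Q=C[r['region']&(p['depth']>0)]; Q=Q[Q[:,2]>.034]
print('strip',r['conf'],cv2.minAreaRect((Q[:,:2]*1000).astype(np.float32)))
E
```

```text
at [0.5511 0.0348 0.0896] yaw -2.13 delta [ 0.7 -0.1 73.6] spin 0.07 open 0.0569 F [-0.8 -0.8  0. ] t 29.35
strip 0.64 ((551.9293212890625, 36.43153762817383), (149.1735076904297, 42.13311767578125), 88.09609985351562)
```

View pics/w9.png

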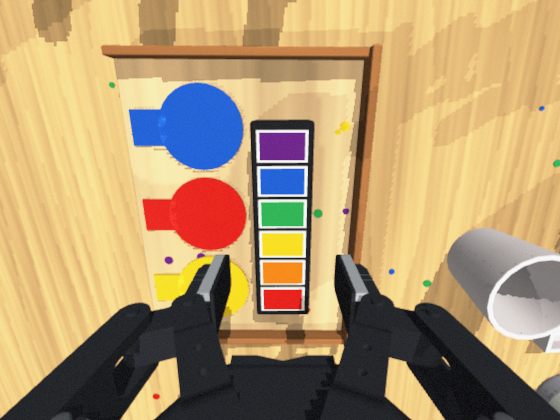

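The jaws straddle the strip, which fills columns 250–313, with clearance on both sides. The coaster centres come out 67.8 and 68.2 mm apart, matching the 68 mm given. I'll descend and grip.

Call:
{"method": "move_arm", "body": {"increments": [{"delta_pos": [1,0,12],"spin": 0},{"delta_pos": [0,0,20],"spin": 0},{"delta_pos": [0,0,18],"spin": 0},{"delta_pos": [0,0,12],"spin": 0},{"delta_pos": [0,0,7],"spin": 0},{"delta_pos": [0,0,4],"spin": 0},{"delta_pos": [0,0,0],"spin": 0}]}}

```text
clock: 30.15
eef_pos: [0.551, 0.0348, 0.0162]
eef_rot: [-0.0, 0.72, 0.694, -0.0]
contact_force: [0.4, 0.4, -0.7]
opening: 0.0564
```

Call:
{"method": "move_arm", "body": {"increments": [{"delta_pos": [0,0,0],"spin": 0},{"delta_pos": [0,0,0],"spin": 0},{"delta_pos": [0,0,0],"spin": 0},{"delta_pos": [0,0,0],"spin": 0},{"delta_pos": [0,0,0],"spin": 0},{"delta_pos": [0,0,0],"spin": 0}], "gripper": 20, "squeeze": 40}}

```text
clock: 30.75
eef_pos: [0.5515, 0.0348, 0.017]
eef_rot: [0.0, 0.72, 0.694, 0.001]
contact_force: [-0.1, 0.0, 6.4]
opening: 0.0411
```

Call:
{"method": "move_arm", "body": {"increments": [{"delta_pos": [0,0,-5],"spin": 0},{"delta_pos": [0,0,-15],"spin": 0},{"delta_pos": [0,0,-25],"spin": 0},{"delta_pos": [0,0,-30],"spin": 0},{"delta_pos": [0,0,-30],"spin": 0},{"delta_pos": [0,0,-15],"spin": 0},{"delta_pos": [0,0,-10],"spin": 0},{"delta_pos": [0,0,0],"spin": 0}]}}

```text
clock: 31.55
eef_pos: [0.5511, 0.0349, 0.147]
eef_rot: [0.0, 0.72, 0.694, 0.001]
contact_force: [0.8, -0.4, -1.1]
opening: 0.041
```

```bash
python3 - <<'E'
from h import *
goto(.517,-.347,.146,-79.8)
p=grab_frame('scene'); save(p,'s10.png')
E
```

```text
at [0.5511 0.0349 0.147 ] yaw -2.16 delta [-383.   -19.7    0.9] spin 77.64 open 0.041 F [ 0.8 -0.4 -1.1] t 31.55
```

View pics/s10.png

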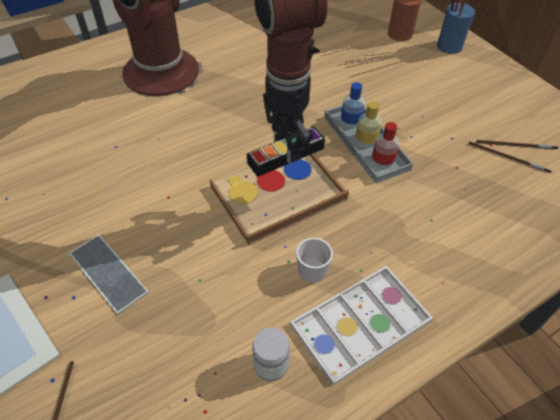

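The strip is held level at 41 mm opening. I'll carry it to the mat, then turn it.

Call:
{"method": "move_arm", "body": {"increments": [{"delta_pos": [-25,-1,0],"spin": 0},{"delta_pos": [-45,-3,0],"spin": 0},{"delta_pos": [-50,-3,0],"spin": 0},{"delta_pos": [-50,-3,0],"spin": 0},{"delta_pos": [-50,-3,0],"spin": 0},{"delta_pos": [-50,-3,0],"spin": 0},{"delta_pos": [-48,-2,0],"spin": 0},{"delta_pos": [-40,-1,0],"spin": 0}]}}

```text
clock: 32.4
eef_pos: [0.5163, -0.3247, 0.1445]
eef_rot: [-0.001, 0.721, 0.693, -0.001]
contact_force: [1.0, -0.1, -1.4]
opening: 0.0414
```

Call:
{"method": "move_arm", "body": {"increments": [{"delta_pos": [-25,-1,0],"spin": 0},{"delta_pos": [0,0,0],"spin": 5},{"delta_pos": [0,0,0],"spin": 8},{"delta_pos": [0,0,0],"spin": 8.5},{"delta_pos": [0,0,0],"spin": 8.5},{"delta_pos": [0,0,0],"spin": 8.5},{"delta_pos": [0,0,0],"spin": 8.5},{"delta_pos": [0,0,0],"spin": 8.5}]}}

```text
clock: 33.2
eef_pos: [0.5156, -0.3459, 0.1442]
eef_rot: [-0.002, 0.961, 0.275, -0.001]
contact_force: [-0.2, 0.3, -1.2]
opening: 0.0406
```

Call:
{"method": "move_arm", "body": {"increments": [{"delta_pos": [0,0,0],"spin": 8.5},{"delta_pos": [0,0,0],"spin": 8.5},{"delta_pos": [0,0,0],"spin": 5},{"delta_pos": [0,0,0],"spin": 0},{"delta_pos": [0,0,0],"spin": 0}]}}

```text
clock: 33.7
eef_pos: [0.516, -0.3462, 0.1449]
eef_rot: [-0.001, 0.996, 0.091, -0.001]
contact_force: [0.0, 0.3, -1.9]
opening: 0.0412
```

```bash
python3 - <<'E'
from h import *
goto(.517,-.347,.0095,-79.8)
for n in ['scene','top']:
    p=grab_frame(n); save(p,n[0]+'11.png'); C=cloud(p)
    r=trace('pan_strip',p)[0]; Q=C[r['region']&(p['depth']>0)]; zt=np.percentile(Q[:,2],80); Q=Q[Q[:,2]>zt-.007]
    print(n,'strip',r['conf'],zt,cv2.minAreaRect((Q[:,:2]*1000).astype(np.float32)))
E
```

```text
at [ 0.516  -0.3462  0.1449] yaw -79.56 delta [  1.1   1.2 135.4] spin 0.24 open 0.0412 F [ 0.   0.3 -1.9] t 33.7
scene strip 0.94 0.16865634773125415 ((535.3995971679688, -343.4859924316406), (116.4668960571289, 42.2102165222168), 10.109454154968262)
top strip 0.83 0.16943176502368448 ((515.4431762695312, -342.5740661621094), (149.91238403320312, 49.404476165771484), 10.209696769714355)
```

View pics/s11.png

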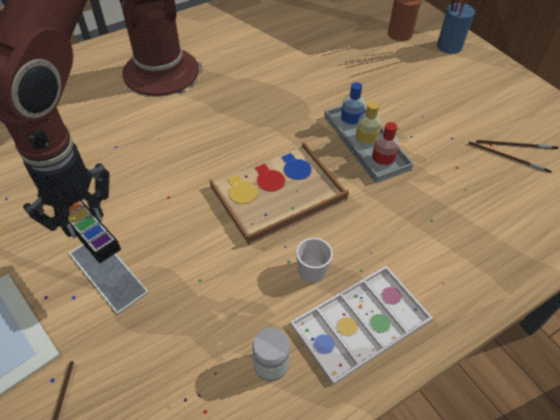

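View pics/t11.png

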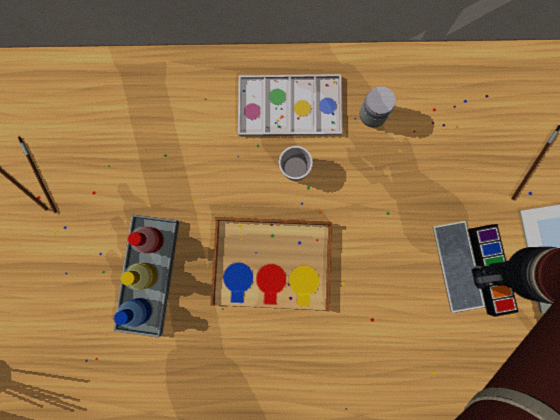

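The strip is square over the mat. The top view gives it 10.2°, the same as the mat. I'll lower it.

Call:
{"method": "move_arm", "body": {"increments": [{"delta_pos": [1,1,15],"spin": 0.2},{"delta_pos": [0,0,25],"spin": 0},{"delta_pos": [0,0,30],"spin": 0},{"delta_pos": [0,0,25],"spin": 0},{"delta_pos": [0,0,15],"spin": 0},{"delta_pos": [0,0,10],"spin": 0},{"delta_pos": [0,0,6],"spin": 0},{"delta_pos": [0,0,4],"spin": 0}]}}

```text
clock: 34.7
eef_pos: [0.5179, -0.3481, 0.0165]
eef_rot: [0.0, 0.996, 0.088, 0.0]
contact_force: [-0.3, 0.1, -2.9]
opening: 0.0412
```

Call:
{"method": "move_arm", "body": {"increments": [{"delta_pos": [0,0,2],"spin": 0},{"delta_pos": [0,0,1],"spin": 0},{"delta_pos": [0,0,0],"spin": 0},{"delta_pos": [0,0,0],"spin": 0}]}}

```text
clock: 35.1
eef_pos: [0.5179, -0.3478, 0.0138]
eef_rot: [0.0, 0.996, 0.088, 0.0]
contact_force: [-0.0, 0.5, -1.6]
opening: 0.0413
```

```bash
python3 - <<'E'
from h import *
goto(.517,-.347,.0095,-79.8)
E
```

```text
at [ 0.5179 -0.3478  0.0138] yaw -79.87 delta [-0.7 -1.   4.3] spin -0.07 open 0.0413 F [-0.   0.5 -1.6] t 35.1
```

Call:
{"method": "move_arm", "body": {"increments": [{"delta_pos": [-0.5,-1,1.5],"spin": 0},{"delta_pos": [0,0,1.2],"spin": 0},{"delta_pos": [0,0,0.8],"spin": 0},{"delta_pos": [0,0,0],"spin": 0},{"delta_pos": [0,0,0],"spin": 0}]}}

```text
clock: 35.6
eef_pos: [0.5169, -0.3465, 0.0101]
eef_rot: [-0.0, 0.996, 0.088, 0.0]
contact_force: [-0.7, 1.2, 2.9]
opening: 0.041
```

Call:
{"method": "move_arm", "body": {"increments": [{"delta_pos": [0,0,0],"spin": 0},{"delta_pos": [0,0,0],"spin": 0},{"delta_pos": [0,0,0],"spin": 0},{"delta_pos": [0,0,0],"spin": 0},{"delta_pos": [0,0,0],"spin": 0}], "gripper": 66}}

```text
clock: 36.1
eef_pos: [0.517, -0.3468, 0.0098]
eef_rot: [0.0, 0.996, 0.088, -0.0]
contact_force: [0.1, 0.9, 0.6]
opening: 0.0564
```

Call:
{"method": "move_arm", "body": {"increments": [{"delta_pos": [0,0,-10],"spin": 0},{"delta_pos": [0,0,-30],"spin": 0},{"delta_pos": [0,0,-45],"spin": 0},{"delta_pos": [0,0,-45],"spin": 0},{"delta_pos": [0,0,-45],"spin": 0},{"delta_pos": [0,0,-35],"spin": 0},{"delta_pos": [0,0,0],"spin": 0}], "gripper": 85}}

```text
clock: 36.8
eef_pos: [0.5185, -0.3499, 0.2269]
eef_rot: [0.004, 0.996, 0.088, 0.004]
contact_force: [0.1, -0.2, -1.0]
opening: 0.0724
```

Call:
{"method": "move_arm", "body": {"increments": [{"delta_pos": [0,0,0],"spin": -5},{"delta_pos": [0,0,0],"spin": -8.5},{"delta_pos": [0,0,0],"spin": -8.5},{"delta_pos": [0,0,0],"spin": -8.5},{"delta_pos": [0,0,0],"spin": -8.5},{"delta_pos": [0,0,0],"spin": -8.5},{"delta_pos": [0,0,0],"spin": -8.5},{"delta_pos": [0,0,0],"spin": -8.5}]}}

```text
clock: 37.6
eef_pos: [0.5164, -0.3464, 0.2195]
eef_rot: [-0.001, 0.794, 0.608, -0.0]
contact_force: [-1.1, -0.0, -0.8]
opening: 0.0726
```

```bash
python3 - <<'E'
from h import *
goto(.5706,.2875,.215,0)
for n in ['scene','top']:
    p=grab_frame(n); save(p,n[0]+'12.png'); C=cloud(p)
    r=trace('pan_strip',p)[0]; Q=C[r['region']&(p['depth']>0)]; zt=np.percentile(Q[:,2],80); Q=Q[Q[:,2]>zt-.007]
    print(n,'strip',r['conf'],zt,cv2.minAreaRect((Q[:,:2]*1000).astype(np.float32)))
    for k,v in caps(p,C).items(): print(k,*v)
E
```

```text
at [ 0.5164 -0.3464  0.2195] yaw -15.04 delta [ 626.3 -112.2    4.7] spin -15.04 open 0.0726 F [-1.1 -0.  -0.8] t 37.6
scene strip 0.66 0.03411334891961448 ((519.356689453125, -347.16961669921875), (150.9724578857422, 42.42048645019531), 10.348501205444336)
bottle_red [571.7 285.9 112.3] [570.7 286.6] 13.8 0.96
bottle_yellow [500.1 295.6 112.3] [500.1 296.4] 13.3 0.56
bottle_blue [427.8 305.9 112.1] [427.9 306.3] 15.4 0.85
top strip 0.89 0.034124869450254725 ((516.7218017578125, -346.4272155761719), (150.01513671875, 43.859920501708984), 10.300848960876465)
bottle_red [569.8 287.1 112.5] [570.1 287.2] 13.0 0.79
bottle_yellow [497.1 296.9 112.6] [497.2 297.3] 12.6 0.77
bottle_blue [426.  306.5 112.2] [425.6 306.7] 13.1 0.66
```

View pics/t12.png

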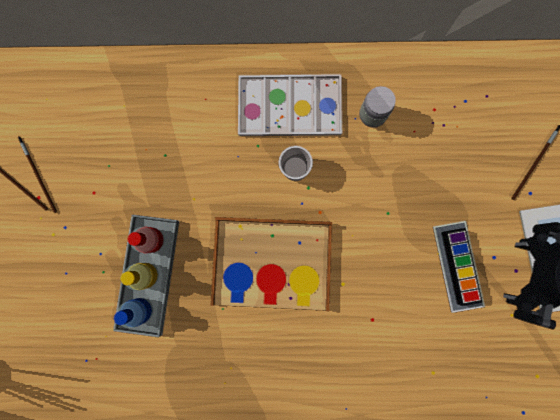

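In the top view the strip lies on the mat at (460,266), within a few mm and 0.2° of its centre line. The bottles still stand in the tray. Now I'll return them, red first.

Call:
{"method": "move_arm", "body": {"increments": [{"delta_pos": [0,0,0],"spin": -8},{"delta_pos": [0,0,0],"spin": -7},{"delta_pos": [20,2,0],"spin": 0},{"delta_pos": [40,3,0],"spin": 0},{"delta_pos": [48,4,0],"spin": 0},{"delta_pos": [48,4,0],"spin": 0},{"delta_pos": [48,4,0],"spin": 0},{"delta_pos": [48,4,0],"spin": 0}]}}

```text
clock: 38.9
eef_pos: [0.5397, -0.0929, 0.22]
eef_rot: [0.0, 0.71, 0.705, 0.0]
contact_force: [0.6, 0.1, 0.5]
opening: 0.0723
```

Call:
{"method": "move_arm", "body": {"increments": [{"delta_pos": [48,4,0],"spin": 0},{"delta_pos": [48,4,0],"spin": 0},{"delta_pos": [48,4,0],"spin": 0},{"delta_pos": [48,4,0],"spin": 0},{"delta_pos": [48,4,0],"spin": 0},{"delta_pos": [48,4,0],"spin": 0},{"delta_pos": [40,4,0],"spin": 0},{"delta_pos": [30,4,0],"spin": 0}], "gripper": 55}}

```text
clock: 39.7
eef_pos: [0.5732, 0.2672, 0.2195]
eef_rot: [-0.001, 0.708, 0.706, 0.0]
contact_force: [0.4, -0.6, -0.1]
opening: 0.0467
```

Call:
{"method": "move_arm", "body": {"increments": [{"delta_pos": [15,3,0],"spin": 0},{"delta_pos": [0,0,0],"spin": 0},{"delta_pos": [0,0,0],"spin": 0},{"delta_pos": [0,0,0],"spin": 0}]}}

```text
clock: 40.1
eef_pos: [0.5776, 0.2746, 0.2201]
eef_rot: [0.001, 0.711, 0.703, -0.001]
contact_force: [-0.1, -0.1, -0.3]
opening: 0.0468
```

```bash
python3 - <<'E'
from h import *
goto(.5708,.2880,.092,0)
E
```

```text
at [0.5776 0.2746 0.2201] yaw -0.63 delta [ 13.6  -7.  128.1] spin -0.63 open 0.0468 F [-0.1 -0.1 -0.3] t 40.1
```

Call:
{"method": "move_arm", "body": {"increments": [{"delta_pos": [13.5,-7,0],"spin": -0.6},{"delta_pos": [0,0,20],"spin": 0},{"delta_pos": [0,0,30],"spin": 0},{"delta_pos": [0,0,20],"spin": 0},{"delta_pos": [0,0,10],"spin": 0},{"delta_pos": [0,0,0],"spin": 0},{"delta_pos": [0,0,0],"spin": 0}]}}

```text
clock: 40.8
eef_pos: [0.5707, 0.2917, 0.1408]
eef_rot: [0.0, 0.706, 0.708, 0.001]
contact_force: [0.8, 1.1, -0.5]
opening: 0.0472
```

```bash
python3 - <<'E'
from h import *
goto(.5708,.2880,.092,0)
E
```

```text
at [0.5707 0.2917 0.1408] yaw 0.22 delta [-3.8  0.  48.8] spin 0.22 open 0.0472 F [ 0.8  1.1 -0.5] t 40.8
```

Call:
{"method": "move_arm", "body": {"increments": [{"delta_pos": [-3,0,8],"spin": 0.2},{"delta_pos": [0,0,14],"spin": 0},{"delta_pos": [0,0,12],"spin": 0},{"delta_pos": [0,0,9],"spin": 0},{"delta_pos": [0,0,5],"spin": 0},{"delta_pos": [0,0,0],"spin": 0},{"delta_pos": [0,0,0],"spin": 0}]}}

```text
clock: 41.5
eef_pos: [0.5703, 0.2886, 0.0918]
eef_rot: [0.0, 0.707, 0.707, 0.0]
contact_force: [0.0, -0.5, -0.7]
opening: 0.0465
```

Call:
{"method": "move_arm", "body": {"increments": [{"delta_pos": [0,0,0],"spin": 0},{"delta_pos": [0,0,0],"spin": 0},{"delta_pos": [0,0,0],"spin": 0},{"delta_pos": [0,0,0],"spin": 0},{"delta_pos": [0,0,0],"spin": 0},{"delta_pos": [0,0,0],"spin": 0}], "gripper": 10, "squeeze": 35}}

```text
clock: 42.1
eef_pos: [0.5708, 0.2887, 0.0925]
eef_rot: [0.0, 0.707, 0.707, 0.001]
contact_force: [0.1, 0.4, 3.3]
opening: 0.025
```

Call:
{"method": "move_arm", "body": {"increments": [{"delta_pos": [0,0,-5],"spin": 0},{"delta_pos": [0,0,-12],"spin": 0},{"delta_pos": [0,0,-20],"spin": 0},{"delta_pos": [0,0,-20],"spin": 0},{"delta_pos": [0,0,-20],"spin": 0},{"delta_pos": [0,0,-15],"spin": 0},{"delta_pos": [0,0,-8],"spin": 0},{"delta_pos": [0,0,0],"spin": 0}]}}

```text
clock: 42.9
eef_pos: [0.5704, 0.2886, 0.193]
eef_rot: [0.0, 0.707, 0.707, 0.001]
contact_force: [0.3, -0.4, -2.8]
opening: 0.0243
```

```bash
python3 - <<'E'
from h import *
goto(.4904,.0385,.2,0)
E
```

```text
at [0.5704 0.2886 0.193 ] yaw 0.03 delta [-250.   -80.2   -7.3] spin 0.03 open 0.0243 F [ 0.3 -0.4 -2.8] t 42.9
```

Call:
{"method": "move_arm", "body": {"increments": [{"delta_pos": [-15,-5,0],"spin": 0},{"delta_pos": [-30,-10,0],"spin": 0},{"delta_pos": [-40,-12,0],"spin": 0},{"delta_pos": [-45,-14,0],"spin": 0},{"delta_pos": [-45,-14,0],"spin": 0},{"delta_pos": [-38,-12,0],"spin": 0},{"delta_pos": [-25,-9,0],"spin": 0},{"delta_pos": [-12,-4,0],"spin": 0}]}}

```text
clock: 43.7
eef_pos: [0.4883, 0.0352, 0.1913]
eef_rot: [-0.0, 0.709, 0.706, -0.001]
contact_force: [0.5, -0.8, -1.6]
opening: 0.0246
```

Call:
{"method": "move_arm", "body": {"increments": [{"delta_pos": [0,0,0],"spin": 0},{"delta_pos": [0,0,10],"spin": 0},{"delta_pos": [0,0,20],"spin": 0},{"delta_pos": [0,0,20],"spin": 0},{"delta_pos": [0,0,15],"spin": 0},{"delta_pos": [0,0,8],"spin": 0},{"delta_pos": [0,0,0],"spin": 0},{"delta_pos": [0,0,0],"spin": 0}]}}

```text
clock: 44.5
eef_pos: [0.4908, 0.0393, 0.1188]
eef_rot: [0.0, 0.706, 0.708, 0.0]
contact_force: [-0.0, -0.6, -1.9]
opening: 0.0249
```

```bash
python3 - <<'E'
from h import *
goto(.4904,.0385,.1,0)
p=grab_frame('scene'); save(p,'s13.png')
E
```

```text
at [0.4908 0.0393 0.1188] yaw 0.11 delta [-0.8 -0.4 18.8] spin 0.11 open 0.0249 F [-0.  -0.6 -1.9] t 44.5
```

View pics/s13.png

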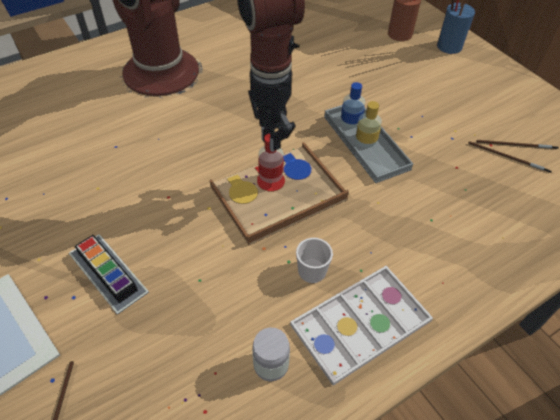

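The red bottle hangs over the red coaster at (271,170). I'll lower it.

Call:
{"method": "move_arm", "body": {"increments": [{"delta_pos": [-0.8,-0.4,7],"spin": 0},{"delta_pos": [0,0,5],"spin": 0},{"delta_pos": [0,0,3],"spin": 0},{"delta_pos": [0,0,2],"spin": 0},{"delta_pos": [0,0,1],"spin": 0},{"delta_pos": [0,0,0],"spin": 0},{"delta_pos": [0,0,0],"spin": 0}]}}

```text
clock: 45.25
eef_pos: [0.4899, 0.0376, 0.1009]
eef_rot: [0.0, 0.707, 0.707, 0.0]
contact_force: [0.1, -0.9, -1.7]
opening: 0.0247
```

Call:
{"method": "move_arm", "body": {"increments": [{"delta_pos": [0,0,1],"spin": 0},{"delta_pos": [0,0,0.7],"spin": 0},{"delta_pos": [0,0,0],"spin": 0},{"delta_pos": [0,0,0],"spin": 0}]}}

```text
clock: 45.65
eef_pos: [0.49, 0.0376, 0.0995]
eef_rot: [0.0, 0.707, 0.707, 0.0]
contact_force: [-0.7, 0.4, 2.9]
opening: 0.0249
```

Call:
{"method": "move_arm", "body": {"increments": [{"delta_pos": [0,0,0],"spin": 0},{"delta_pos": [0,0,0],"spin": 0},{"delta_pos": [0,0,0],"spin": 0},{"delta_pos": [0,0,0],"spin": 0},{"delta_pos": [0,0,0],"spin": 0}], "gripper": 60}}

```text
clock: 46.15
eef_pos: [0.4898, 0.0376, 0.0991]
eef_rot: [0.0, 0.707, 0.707, -0.0]
contact_force: [0.7, 0.6, -0.2]
opening: 0.0513
```

Call:
{"method": "move_arm", "body": {"increments": [{"delta_pos": [0,0,-10],"spin": 0},{"delta_pos": [0,0,-30],"spin": 0},{"delta_pos": [0,0,-40],"spin": 0},{"delta_pos": [0,0,-30],"spin": 0},{"delta_pos": [0,0,-10],"spin": 0},{"delta_pos": [0,0,0],"spin": 0}]}}

```text
clock: 46.75
eef_pos: [0.4907, 0.0377, 0.2208]
eef_rot: [0.001, 0.707, 0.707, 0.002]
contact_force: [-0.2, 1.1, -0.7]
opening: 0.0512
```

Call:
{"method": "move_arm", "body": {"increments": [{"delta_pos": [20,0,0],"spin": 0},{"delta_pos": [40,1,0],"spin": 0},{"delta_pos": [45,1,0],"spin": 0},{"delta_pos": [45,2,0],"spin": 0},{"delta_pos": [45,2,0],"spin": 0},{"delta_pos": [35,1,0],"spin": 0},{"delta_pos": [20,1,0],"spin": 0},{"delta_pos": [9,0,0],"spin": 0}], "gripper": 55}}

```text
clock: 47.55
eef_pos: [0.4966, 0.2983, 0.2174]
eef_rot: [-0.0, 0.706, 0.708, -0.001]
contact_force: [1.0, 0.1, 0.6]
opening: 0.047
```

Call:
{"method": "move_arm", "body": {"increments": [{"delta_pos": [0,0,0],"spin": 0},{"delta_pos": [0,0,20],"spin": 0},{"delta_pos": [0,0,30],"spin": 0},{"delta_pos": [0,0,20],"spin": 0},{"delta_pos": [0,0,10],"spin": 0},{"delta_pos": [0,0,0],"spin": 0},{"delta_pos": [0,0,0],"spin": 0}]}}

```text
clock: 48.25
eef_pos: [0.4987, 0.2956, 0.14]
eef_rot: [0.0, 0.708, 0.707, 0.001]
contact_force: [0.6, 0.2, 0.2]
opening: 0.0471
```

```bash
python3 - <<'E'
from h import *
p=grab_frame('scene'); save(p,'s14.png')
for k,v in caps(p).items(): print(k,*v)
goto(.4982,.2975,.0925,0)
E
```

```text
bottle_red [491.5  35.4 119.2] [490.4  36.3] 13.6 0.63
bottle_yellow [499.7 295.5 112.2] [498.  294.1] 14.4 0.88
bottle_blue [429.  305.1 112.3] [428.5 304.9] 12.7 0.67
at [0.4984 0.2968 0.1402] yaw 0.02 delta [ 0.6 -0.3 47.7] spin 0.02 open 0.0471 F [-0.   0.2 -0.3] t 48.45
```

View pics/s14.png

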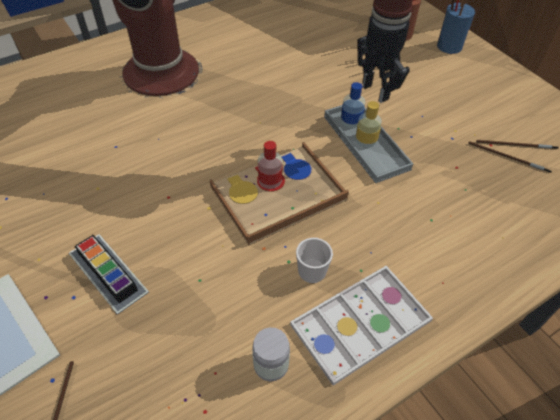

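Red stands on the red coaster at (271,165). Now I'll grip yellow.

Call:
{"method": "move_arm", "body": {"increments": [{"delta_pos": [0.5,0,8],"spin": 0},{"delta_pos": [0,0,14],"spin": 0},{"delta_pos": [0,0,12],"spin": 0},{"delta_pos": [0,0,9],"spin": 0},{"delta_pos": [0,0,4.5],"spin": 0},{"delta_pos": [0,0,0],"spin": 0},{"delta_pos": [0,0,0],"spin": 0}]}}

```text
clock: 49.15
eef_pos: [0.498, 0.2972, 0.0918]
eef_rot: [0.0, 0.707, 0.707, 0.0]
contact_force: [-0.9, -1.0, 0.5]
opening: 0.0471
```

Call:
{"method": "move_arm", "body": {"increments": [{"delta_pos": [0,0,0],"spin": 0},{"delta_pos": [0,0,0],"spin": 0},{"delta_pos": [0,0,0],"spin": 0},{"delta_pos": [0,0,0],"spin": 0},{"delta_pos": [0,0,0],"spin": 0},{"delta_pos": [0,0,0],"spin": 0}], "gripper": 10}}

```text
clock: 49.75
eef_pos: [0.4981, 0.2974, 0.0923]
eef_rot: [0.0, 0.707, 0.707, 0.001]
contact_force: [-1.5, -0.6, 5.5]
opening: 0.0246
```

Call:
{"method": "move_arm", "body": {"increments": [{"delta_pos": [0,0,-5],"spin": 0},{"delta_pos": [0,0,-15],"spin": 0},{"delta_pos": [0,0,-25],"spin": 0},{"delta_pos": [0,0,-30],"spin": 0},{"delta_pos": [0,0,-30],"spin": 0},{"delta_pos": [0,0,-25],"spin": 0},{"delta_pos": [0,0,-10],"spin": 0},{"delta_pos": [0,0,0],"spin": 0}]}}

```text
clock: 50.55
eef_pos: [0.4979, 0.2973, 0.2322]
eef_rot: [0.0, 0.707, 0.707, 0.001]
contact_force: [-0.2, -0.0, -3.4]
opening: 0.0246
```

```bash
python3 - <<'E'
from h import *
goto(.4875,-.030,.23,0)
E
```

```text
at [0.4979 0.2973 0.2322] yaw 0.03 delta [-327.3  -10.6    1.9] spin 0.03 open 0.0246 F [-0.2 -0.  -3.4] t 50.55
```

Call:
{"method": "move_arm", "body": {"increments": [{"delta_pos": [-20,0,-6],"spin": 0},{"delta_pos": [-40,-1,-4],"spin": 0},{"delta_pos": [-47,-1,0],"spin": 0},{"delta_pos": [-47,-2,0],"spin": 0},{"delta_pos": [-47,-2,0],"spin": 0},{"delta_pos": [-45,-2,0],"spin": 0},{"delta_pos": [-40,-1,0],"spin": 0},{"delta_pos": [-25,-1,0],"spin": 0}]}}

```text
clock: 51.35
eef_pos: [0.4855, -0.019, 0.2404]
eef_rot: [-0.0, 0.709, 0.705, -0.002]
contact_force: [1.1, -0.3, -2.5]
opening: 0.0246
```

Call:
{"method": "move_arm", "body": {"increments": [{"delta_pos": [-16,-1,0],"spin": 0},{"delta_pos": [0,0,0],"spin": 0},{"delta_pos": [0,0,15],"spin": 0},{"delta_pos": [0,0,28],"spin": 0},{"delta_pos": [0,0,30],"spin": 0},{"delta_pos": [0,0,25],"spin": 0},{"delta_pos": [0,0,15],"spin": 0},{"delta_pos": [0,0,5],"spin": 0}]}}

```text
clock: 52.15
eef_pos: [0.4848, -0.0284, 0.1212]
eef_rot: [-0.002, 0.706, 0.708, -0.002]
contact_force: [-0.8, 0.6, -2.9]
opening: 0.0251
```

```bash
python3 - <<'E'
from h import *
p=grab_frame('scene'); save(p,'s15.png')
goto(.4873,-.030,.1,0)
E
```

```text
at [ 0.4853 -0.0287  0.1216] yaw 0.11 delta [-1.3  2.1 21.5] spin 0.11 open 0.0247 F [-0.1  0.7 -2.7] t 52.2
```

View pics/s15.png

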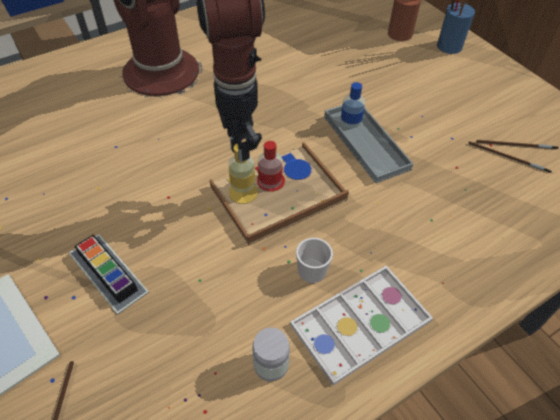

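Yellow is above its coaster at (242,175), clear of red.

Call:
{"method": "move_arm", "body": {"increments": [{"delta_pos": [-1.3,2,8],"spin": 0},{"delta_pos": [0,0,6],"spin": 0},{"delta_pos": [0,0,3],"spin": 0},{"delta_pos": [0,0,2],"spin": 0},{"delta_pos": [0,0,1],"spin": 0},{"delta_pos": [0,0,0],"spin": 0},{"delta_pos": [0,0,0],"spin": 0}]}}

```text
clock: 52.9
eef_pos: [0.489, -0.0312, 0.1038]
eef_rot: [0.0, 0.707, 0.707, 0.0]
contact_force: [-0.3, -0.8, -1.6]
opening: 0.0247
```

Call:
{"method": "move_arm", "body": {"increments": [{"delta_pos": [0,-1,2],"spin": 0},{"delta_pos": [0,0,1],"spin": 0},{"delta_pos": [0,0,0.5],"spin": 0},{"delta_pos": [0,0,0],"spin": 0},{"delta_pos": [0,0,0],"spin": 0}]}}

```text
clock: 53.4
eef_pos: [0.4879, -0.0312, 0.1001]
eef_rot: [0.0, 0.707, 0.707, -0.0]
contact_force: [-0.0, 0.4, -1.9]
opening: 0.0245
```

Call:
{"method": "move_arm", "body": {"increments": [{"delta_pos": [0,0,0.8],"spin": 0},{"delta_pos": [0,0,0],"spin": 0},{"delta_pos": [0,0,0],"spin": 0}]}}

```text
clock: 53.7
eef_pos: [0.4879, -0.0312, 0.0993]
eef_rot: [0.0, 0.707, 0.707, -0.0]
contact_force: [-1.1, 0.8, -2.1]
opening: 0.0246
```

Call:
{"method": "move_arm", "body": {"increments": [{"delta_pos": [0,0,0.8],"spin": 0},{"delta_pos": [0,0,0],"spin": 0},{"delta_pos": [0,0,0],"spin": 0}]}}

```text
clock: 54.0
eef_pos: [0.4879, -0.0312, 0.0992]
eef_rot: [0.0, 0.707, 0.707, 0.0]
contact_force: [-2.2, 0.2, 6.4]
opening: 0.0245
```

Call:
{"method": "move_arm", "body": {"increments": [{"delta_pos": [0,0,0],"spin": 0},{"delta_pos": [0,0,0],"spin": 0},{"delta_pos": [0,0,0],"spin": 0},{"delta_pos": [0,0,0],"spin": 0},{"delta_pos": [0,0,0],"spin": 0}], "gripper": 60}}

```text
clock: 54.5
eef_pos: [0.4879, -0.0312, 0.0984]
eef_rot: [-0.0, 0.707, 0.707, -0.0]
contact_force: [-0.4, -0.5, -0.2]
opening: 0.0512
```

Call:
{"method": "move_arm", "body": {"increments": [{"delta_pos": [0,0,-10],"spin": 0},{"delta_pos": [0,0,-30],"spin": 0},{"delta_pos": [0,0,-40],"spin": 0},{"delta_pos": [0,0,-30],"spin": 0},{"delta_pos": [0,0,-10],"spin": 0},{"delta_pos": [0,0,0],"spin": 0}]}}

```text
clock: 55.1
eef_pos: [0.4887, -0.0312, 0.2202]
eef_rot: [0.001, 0.707, 0.707, 0.001]
contact_force: [-1.0, 1.2, -0.7]
opening: 0.0506
```

Call:
{"method": "move_arm", "body": {"increments": [{"delta_pos": [25,-4,0],"spin": 0},{"delta_pos": [42,-7,0],"spin": 0},{"delta_pos": [47,-9,0],"spin": 0},{"delta_pos": [47,-9,0],"spin": 0},{"delta_pos": [47,-9,0],"spin": 0},{"delta_pos": [47,-9,0],"spin": 0},{"delta_pos": [40,-7,0],"spin": 0},{"delta_pos": [28,-5,0],"spin": 0}], "gripper": 60}}

```text
clock: 55.9
eef_pos: [0.4262, 0.295, 0.2165]
eef_rot: [-0.001, 0.705, 0.709, -0.002]
contact_force: [1.1, 0.4, -0.5]
opening: 0.0513
```

Call:
{"method": "move_arm", "body": {"increments": [{"delta_pos": [15,-2,0],"spin": 0},{"delta_pos": [0,0,0],"spin": 0},{"delta_pos": [0,0,20],"spin": 0},{"delta_pos": [0,0,30],"spin": 0},{"delta_pos": [0,0,20],"spin": 0},{"delta_pos": [0,0,10],"spin": 0},{"delta_pos": [0,0,0],"spin": 0},{"delta_pos": [0,0,0],"spin": 0}]}}

```text
clock: 56.7
eef_pos: [0.4276, 0.3059, 0.1391]
eef_rot: [0.0, 0.708, 0.707, 0.0]
contact_force: [0.3, -0.7, -0.3]
opening: 0.0511
```

```bash
python3 - <<'E'
from h import *
p=grab_frame('scene'); save(p,'s16.png')
for k,v in caps(p).items(): print(k,*v)
goto(.4268,.3067,.0925,0)
E
```

```text
bottle_red [492.   34.8 119.3] [491.9  36.6] 14.2 0.97
bottle_yellow [489.6 -32.  119.5] [489. -31.] 13.7 0.92
bottle_blue [428.5 305.  112. ] [427.1 305.8] 14.7 0.91
at [0.4273 0.307  0.1395] yaw 0.02 delta [-0.4 -0.6 47. ] spin 0.02 open 0.0511 F [ 0.1 -0.1 -0.5] t 56.9
```

View pics/s16.png

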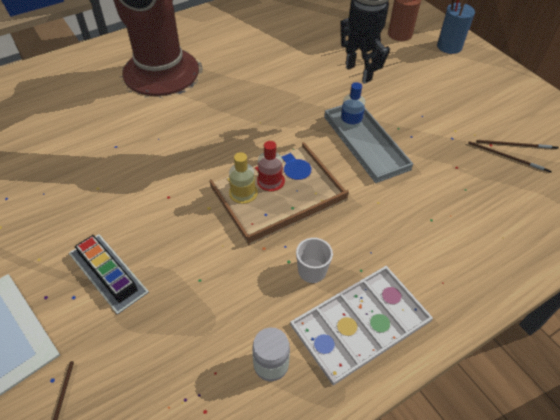

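Yellow and red stand on their own coasters at (242,180) and (271,168). Blue is last.

Call:
{"method": "move_arm", "body": {"increments": [{"delta_pos": [-0.4,0,8],"spin": 0},{"delta_pos": [0,0,14],"spin": 0},{"delta_pos": [0,0,12],"spin": 0},{"delta_pos": [0,0,8],"spin": 0},{"delta_pos": [0,0,4.5],"spin": 0},{"delta_pos": [0,0,0],"spin": 0},{"delta_pos": [0,0,0],"spin": 0}]}}

```text
clock: 57.6
eef_pos: [0.4269, 0.3065, 0.0921]
eef_rot: [0.0, 0.707, 0.707, 0.0]
contact_force: [0.0, -0.0, 0.1]
opening: 0.0511
```

Call:
{"method": "move_arm", "body": {"increments": [{"delta_pos": [0,0,0],"spin": 0},{"delta_pos": [0,0,0],"spin": 0},{"delta_pos": [0,0,0],"spin": 0},{"delta_pos": [0,0,0],"spin": 0},{"delta_pos": [0,0,0],"spin": 0},{"delta_pos": [0,0,0],"spin": 0}], "gripper": 10}}

```text
clock: 58.2
eef_pos: [0.4268, 0.3066, 0.0925]
eef_rot: [-0.0, 0.707, 0.707, 0.0]
contact_force: [-1.5, -0.1, 5.5]
opening: 0.0245
```

Call:
{"method": "move_arm", "body": {"increments": [{"delta_pos": [0,0,-5],"spin": 0},{"delta_pos": [0,0,-12],"spin": 0},{"delta_pos": [0,0,-20],"spin": 0},{"delta_pos": [0,0,-25],"spin": 0},{"delta_pos": [0,0,-20],"spin": 0},{"delta_pos": [0,0,-15],"spin": 0},{"delta_pos": [0,0,-8],"spin": 0},{"delta_pos": [0,0,0],"spin": 0}]}}

```text
clock: 59.0
eef_pos: [0.4271, 0.3066, 0.1981]
eef_rot: [0.0, 0.707, 0.707, 0.001]
contact_force: [-0.6, 0.2, -3.0]
opening: 0.0246
```

```bash
python3 - <<'E'
from h import *
goto(.4935,.106,.195,0)
E
```

```text
at [0.4271 0.3066 0.1981] yaw 0.03 delta [-200.6   66.3    2.9] spin 0.03 open 0.0246 F [-0.6  0.2 -3. ] t 59.0
```

Call:
{"method": "move_arm", "body": {"increments": [{"delta_pos": [-12,4,0],"spin": 0},{"delta_pos": [-26,9,0],"spin": 0},{"delta_pos": [-34,11,0],"spin": 0},{"delta_pos": [-36,12,0],"spin": 0},{"delta_pos": [-36,12,0],"spin": 0},{"delta_pos": [-30,10,0],"spin": 0},{"delta_pos": [-18,6,0],"spin": 0},{"delta_pos": [-8,2,0],"spin": 0}]}}

```text
clock: 59.8
eef_pos: [0.4927, 0.1023, 0.1962]
eef_rot: [0.0, 0.709, 0.705, -0.001]
contact_force: [-1.1, 0.3, -2.1]
opening: 0.0249
```

Call:
{"method": "move_arm", "body": {"increments": [{"delta_pos": [0,0,0],"spin": 0},{"delta_pos": [0,0,10],"spin": 0},{"delta_pos": [0,0,20],"spin": 0},{"delta_pos": [0,0,22],"spin": 0},{"delta_pos": [0,0,15],"spin": 0},{"delta_pos": [0,0,8],"spin": 0},{"delta_pos": [0,0,0],"spin": 0},{"delta_pos": [0,0,0],"spin": 0}]}}

```text
clock: 60.6
eef_pos: [0.493, 0.1071, 0.1221]
eef_rot: [0.0, 0.707, 0.708, 0.0]
contact_force: [0.4, 0.3, -2.7]
opening: 0.0247
```

```bash
python3 - <<'E'
from h import *
p=grab_frame('scene'); save(p,'s17.png')
goto(.4935,.106,.1,0)
E
```

```text
at [0.4933 0.107  0.1225] yaw 0.08 delta [-1.   0.2 22.5] spin 0.08 open 0.025 F [-0.1 -0.7 -1.7] t 60.65
```

View pics/s17.png

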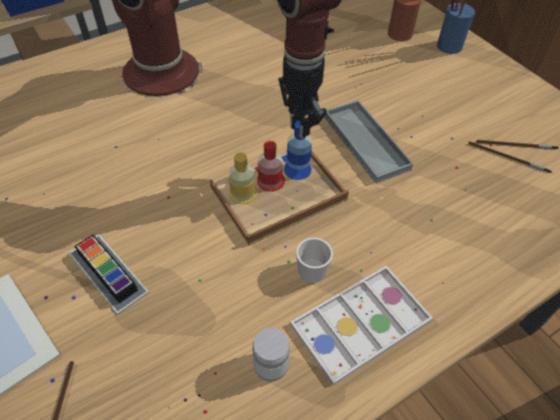

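Blue is above the blue coaster at (299,155). I'll lower it.

Call:
{"method": "move_arm", "body": {"increments": [{"delta_pos": [-1,0,8],"spin": 0},{"delta_pos": [0,0,6],"spin": 0},{"delta_pos": [0,0,4],"spin": 0},{"delta_pos": [0,0,2.5],"spin": 0},{"delta_pos": [0,0,1],"spin": 0},{"delta_pos": [0,0,0],"spin": 0},{"delta_pos": [0,0,0],"spin": 0}]}}

```text
clock: 61.35
eef_pos: [0.4929, 0.1054, 0.1006]
eef_rot: [0.0, 0.707, 0.707, 0.0]
contact_force: [-0.1, 0.0, -3.0]
opening: 0.0244
```

Call:
{"method": "move_arm", "body": {"increments": [{"delta_pos": [0,0,1],"spin": 0},{"delta_pos": [0,0,0.6],"spin": 0},{"delta_pos": [0,0,0],"spin": 0},{"delta_pos": [0,0,0],"spin": 0}]}}

```text
clock: 61.75
eef_pos: [0.493, 0.1055, 0.0995]
eef_rot: [0.0, 0.707, 0.707, 0.0]
contact_force: [-1.3, -0.0, 5.8]
opening: 0.0246
```

Call:
{"method": "move_arm", "body": {"increments": [{"delta_pos": [0,0,0],"spin": 0},{"delta_pos": [0,0,0],"spin": 0},{"delta_pos": [0,0,0],"spin": 0},{"delta_pos": [0,0,0],"spin": 0},{"delta_pos": [0,0,0],"spin": 0}], "gripper": 60}}

```text
clock: 62.25
eef_pos: [0.4928, 0.1054, 0.0988]
eef_rot: [-0.0, 0.707, 0.707, -0.0]
contact_force: [-0.4, 0.2, 0.7]
opening: 0.0515
```

Call:
{"method": "move_arm", "body": {"increments": [{"delta_pos": [0,0,-10],"spin": 0},{"delta_pos": [0,0,-30],"spin": 0},{"delta_pos": [0,0,-40],"spin": 0},{"delta_pos": [0,0,-30],"spin": 0},{"delta_pos": [0,0,-10],"spin": 0},{"delta_pos": [0,0,0],"spin": 0}]}}

```text
clock: 62.85
eef_pos: [0.4937, 0.1056, 0.2206]
eef_rot: [0.001, 0.707, 0.707, 0.002]
contact_force: [-0.1, 1.0, -0.8]
opening: 0.0516
```

Call:
{"method": "move_arm", "body": {"increments": [{"delta_pos": [20,0,0],"spin": 0},{"delta_pos": [40,0,0],"spin": 0},{"delta_pos": [45,0,0],"spin": 0},{"delta_pos": [45,0,0],"spin": 0},{"delta_pos": [35,0,0],"spin": 0},{"delta_pos": [15,0,0],"spin": 0},{"delta_pos": [0,0,0],"spin": 0},{"delta_pos": [0,0,0],"spin": 0}]}}

```text
clock: 63.65
eef_pos: [0.4927, 0.3029, 0.218]
eef_rot: [0.001, 0.708, 0.706, -0.002]
contact_force: [0.2, 0.4, -0.0]
opening: 0.0511
```

```bash
python3 - <<'E'
from h import *
cs={'bottle_blue':(493.5,105.5),'bottle_red':(490.4,37.8),'bottle_yellow':(487.3,-30.4)}
for n in ['scene','top']:
    p=grab_frame(n); save(p,n[0]+'18.png'); C=cloud(p)
    for k,v in caps(p,C).items(): print(n,k,v[0],'off',np.round(v[0][:2]-cs[k],1),v[3])
    r=trace('pan_strip',p)[0]; Q=C[r['region']&(p['depth']>0)]; zt=np.percentile(Q[:,2],80); Q=Q[Q[:,2]>zt-.007]
    print('strip',zt,cv2.minAreaRect((Q[:,:2]*1000).astype(np.float32)))
    r=trace('water_cup',p)[0]; Q=C[r['region']&(p['depth']>0)]; Q=Q[Q[:,2]>.05]; print('cup',cv2.minAreaRect((Q[:,:2]*1000).astype(np.float32)))
print(get_state()['clock'])
E
python3 -c "
import cv2;a=cv2.imread('pics/t18.png')[205:325,200:350];cv2.imwrite('pics/crop18.png',cv2.resize(a,None,fx=5,fy=5,interpolation=cv2.INTER_CUBIC))"
```

```text
scene bottle_red [492.   35.2 119.1] off [ 1.6 -2.6] 0.76
scene bottle_yellow [489.4 -31.7 119.3] off [ 2.1 -1.3] 0.93
scene bottle_blue [494.4 104.8 119.4] off [ 0.9 -0.7] 0.57
strip 0.034133796303268515 ((518.523681640625, -347.37274169921875), (151.1353759765625, 42.395816802978516), 10.355401992797852)
cup ((724.39501953125, -13.897686004638672), (65.95289611816406, 66.61415100097656), 20.2578182220459)
top bottle_red [489.5  36.5 119.5] off [-0.9 -1.3] 0.86
top bottle_yellow [487.3 -30.9 119.7] off [ 0.  -0.5] 0.85
top bottle_blue [491.9 106.3 119.4] off [-1.6  0.8] 0.9
strip 0.03398229932799601 ((516.8998413085938, -346.6873474121094), (149.9906005859375, 43.45006561279297), 10.594870567321777)
cup ((721.8875732421875, -12.70869255065918), (63.46762466430664, 65.9769058227539), 89.75836944580078)
64.25
```

View pics/s18.png

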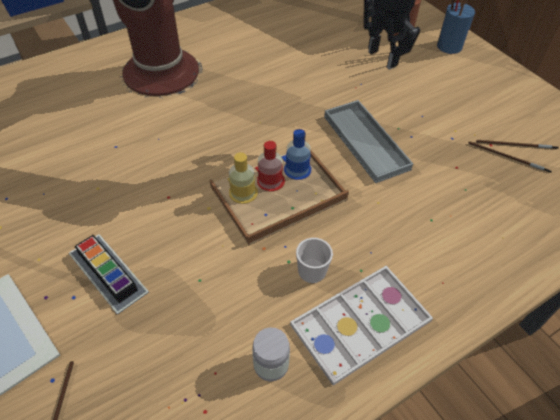

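View pics/crop18.png

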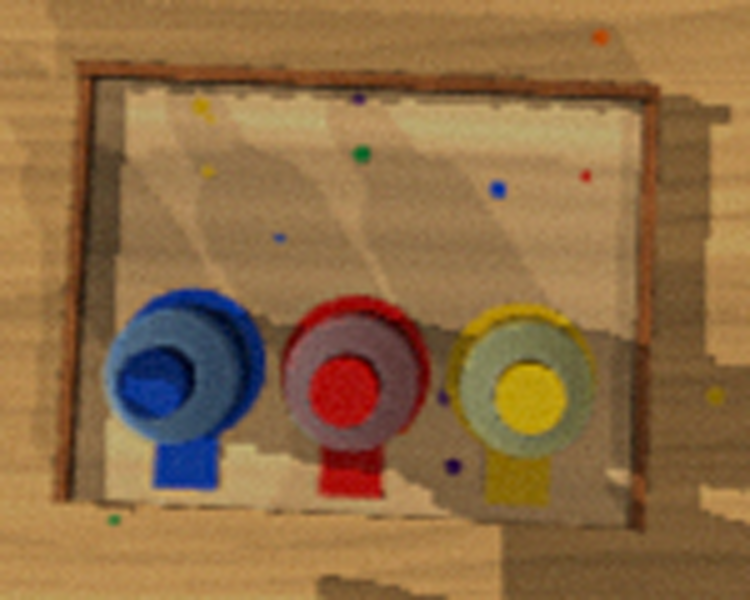

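Every bottle stands on its own colour, within about 3 mm of the coaster centre in both views. The strip is centred on the mat, the cup has not moved and the gripper is clear.

```bash
python3 -c "
from bench import *
print(finish_job())"
```

```text
the job is handed in; nothing more can be done
None
```

The job is handed in at about 64 s of the 147 s allowed; `finish_job()` gave no verdict, so what follows rests on my own camera checks.

I moved red, yellow and blue one by one into the steel tray. I then laid the pan strip on the mat while they stood there, and put each bottle back on the coaster of its own colour. All three had started on wrong coasters.

- **Bottles:** all are upright in both views. They measured within about 2 mm (top view) or 3 mm (scene view) of their coaster centres, against the 12 mm allowed.
- **Strip:** it lies flat within about 2 mm of the mat's centre and within 0.5° of its direction.
- **Cup:** its measured position is the same as at the start to about 1 mm.
- **Robot:** the gripper is open and raised, touching nothing.

The top and scene views differ by 1–3 mm, which is roughly the stated calibration error. No check failed.

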